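Knock jammed practice implants out of their bottles

TASK

Stand the tapered steel cup loosely in the tapered holder sleeve, let go of it without pressing it in, then free the dark steel practice implants jammed in the bottle necks: tip each loaded bottle mouth-down over the cup and tap the rim of its mouth on the edge of the steel knock bar until the implant drops into the cup. Lay all three bottles, emptied, flat on the black rubber mat, and when every implant is in the cup lift the cup out of the holder and stand it upright on the round cork coaster. Leave the pink jaw model, the red bur box and the pen where they are.

Things in the scene. Friction and masses are not known exactly. Their poses are not given: they have to be found in the camera images.
- bottle1_center (a point): body middle of a clear square bottle lying on its side (three alike). Body 36x36 mm, 60 long; neck 24 dia, 28 long; square white flange 36x36x8 round the mouth (bore 15 wide, 36 deep). +x runs along it to the base, 30 mm from here; mouth face 66 mm off at -x; z up, 18 mm over its underside. 90 g. Mouth starts facing the robot within 30 deg. May be empty (see part of same number)
- bottle2_center (a point): body middle of a clear square bottle lying on its side (three alike). Body 36x36 mm, 60 long; neck 24 dia, 28 long; square white flange 36x36x8 round the mouth (bore 15 wide, 36 deep). +x runs along it to the base, 30 mm from here; mouth face 66 mm off at -x; z up, 18 mm over its underside. 90 g. Mouth starts facing the robot within 30 deg. May be empty (see part of same number)
- bottle3_center (a point): body middle of a clear square bottle lying on its side (three alike). Body 36x36 mm, 60 long; neck 24 dia, 28 long; square white flange 36x36x8 round the mouth (bore 15 wide, 36 deep). +x runs along it to the base, 30 mm from here; mouth face 66 mm off at -x; z up, 18 mm over its underside. 90 g. Mouth starts facing the robot within 30 deg. May be empty (see part of same number)
- bottle1_mouth (a point): centre of the mouth of bottle1, on the face of its flange; same axes
- bottle2_mouth (a point): centre of the mouth of bottle2, on the face of its flange; same axes
- bottle3_mouth (a point): centre of the mouth of bottle3, on the face of its flange; same axes
- part1_center (a point): middle of a dark grey steel implant, a rod 13 dia x 26 mm with round ends along x, 28 g. Starts jammed in the neck of bottle1, end 4 mm inside the mouth, held by a sprung lip. Tilting does not free it; taps on the bar at 0.2-0.3 m/s, mouth 45 deg down, make it creep; after 5-10 mm it slides out. Over 75 mm from bottle1_center: it is out. None if the bottle is empty
- part2_center (a point): middle of a dark grey steel implant, a rod 13 dia x 26 mm with round ends along x, 28 g. Starts jammed in the neck of bottle2, end 4 mm inside the mouth, held by a sprung lip. Tilting does not free it; taps on the bar at 0.2-0.3 m/s, mouth 45 deg down, make it creep; after 5-10 mm it slides out. Over 75 mm from bottle2_center: it is out. None if the bottle is empty
- part3_center (a point): middle of a dark grey steel implant, a rod 13 dia x 26 mm with round ends along x, 28 g. Starts jammed in the neck of bottle3, end 4 mm inside the mouth, held by a sprung lip. Tilting does not free it; taps on the bar at 0.2-0.3 m/s, mouth 45 deg down, make it creep; after 5-10 mm it slides out. Over 75 mm from bottle3_center: it is out. None if the bottle is empty
- cup_center (a point): middle (half-way up) of the steel catch cup, open at the top, z up: 74 mm tall, outer diameter 40 mm at the foot widening to 61 mm at 54 mm up, then a nearly straight collar 62 mm in diameter to the rim; wall 2.5 mm, 90 g. It starts empty and upright on the bench
- holder_mouth (a point): centre of the top opening of the station's fixed holder sleeve, 46 mm above the bench; bore 53 mm across at the top, tapering like the cup; outside 61 mm. z up, x towards the knock bar (away from the robot). The cup standing loosely in it has its middle about 4 mm above this point, foot 32 mm down in the sleeve, touching only the taper; its rim is then 88 mm above the bench
- knock_edge (a point): top middle of the steel knock bar, 128 mm above the bench: 5 mm thick (x), 100 long (y), 12 high, on a thin post at each end, 40.5 mm from the sleeve's axis; axes as holder_mouth. Bring a bottle from the +x side, mouth towards the sleeve and down: the lower lip of its flange strikes the bar's top edge, the bore looks over the bar into the cup
- sleeve (a joint): how far the holder sleeve has been driven down into the station: 0 to 0.010 m, 0 at the start. The sleeve is a push fit; it stays put unless the cup is forced into it with over 20 N, and then stays down
- knock_bar: the steel knock bar; origin at the middle of its top
- station: the fixed station: base plate 110 x 130 x 8 mm with the sleeve and the bar; origin on the bench under the sleeve's axis
- mat: black rubber mat for the emptied bottles, fixed, 130 (x) x 250 (y) x 2 mm; origin under its middle
- coaster: round cork coaster, fixed, 104 mm in diameter, 4 mm thick; origin under its middle
- cup: the catch cup, origin under the middle of its foot
- bottle1: bottle1; origin on its underside, 18 mm nearer the mouth than bottle1_center
- bottle2: bottle2; origin on its underside, 18 mm nearer the mouth than bottle2_center
- bottle3: bottle3; origin on its underside, 18 mm nearer the mouth than bottle3_center
- jaw_model: pink practice jaw with teeth, about 70 mm, bystander
- bur_box: red box 50 x 35 x 18 mm, bystander
- pen: pen 140 mm long, bystander
Not all that is in view belongs to the job. Several things look just like the cup: the one meant starts farthest to the robot's left. Leave any turquoise look-alike of the bottle1 alone.

How it is judged (in metres and radians):
On the way, in this order (a step that is already met when the one before it is completed fails the run):
1. the cup stands loosely in the holder sleeve, let go (horizontal distance between cup_center and holder_mouth below 0.006 m and z of cup_center in the frame of holder_mouth between -0.005 and 0.014 m and angle between cup_center's own z axis and vertical below 0.12 rad and contact force between the fingers and cup below 0.1 N and linear speed of cup below 0.02 m/s), for 0.3 s.
2. a loaded bottle is tipped mouth down, its rim at the knock bar (((x of bottle1_mouth in the frame of knock_edge between -0.03 and 0.025 m and y of bottle1_mouth in the frame of knock_edge between -0.05 and 0.05 m and z of bottle1_mouth in the frame of knock_edge between -0.01 and 0.03 m and angle between bottle1_center's own x axis and vertical below 1.2 rad and distance between part1_center and bottle1_center below 0.062 m) or (x of bottle2_mouth in the frame of knock_edge between -0.03 and 0.025 m and y of bottle2_mouth in the frame of knock_edge between -0.05 and 0.05 m and z of bottle2_mouth in the frame of knock_edge between -0.01 and 0.03 m and angle between bottle2_center's own x axis and vertical below 1.2 rad and distance between part2_center and bottle2_center below 0.062 m) or (x of bottle3_mouth in the frame of knock_edge between -0.03 and 0.025 m and y of bottle3_mouth in the frame of knock_edge between -0.05 and 0.05 m and z of bottle3_mouth in the frame of knock_edge between -0.01 and 0.03 m and angle between bottle3_center's own x axis and vertical below 1.2 rad and distance between part3_center and bottle3_center below 0.062 m))).
3. every implant lies in the cup while the cup stands in the holder (horizontal distance between cup_center and holder_mouth below 0.006 m and z of cup_center in the frame of holder_mouth between -0.005 and 0.014 m and angle between cup_center's own z axis and vertical below 0.12 rad and horizontal distance between each of part1_center, part2_center, part3_center and cup_center below 0.03 m and z of part1_center in the frame of cup_center between -0.037 and 0.033 m and z of part2_center in the frame of cup_center between -0.037 and 0.033 m and z of part3_center in the frame of cup_center between -0.037 and 0.033 m), for 0.3 s.
At the end, for the whole second after the job is handed in: every implant lies inside the cup; the cup stands upright (within 6 degrees) on the coaster, within 25 mm of its middle; the middle of the body of each of the three bottles is over the mat, the bottle lying flat on it; all at rest (horizontal distance between each of part1_center, part2_center, part3_center and cup_center below 0.03 m and z of part1_center in the frame of cup_center between -0.037 and 0.033 m and z of part2_center in the frame of cup_center between -0.037 and 0.033 m and z of part3_center in the frame of cup_center between -0.037 and 0.033 m and horizontal distance between cup_center and coaster below 0.025 m and z of cup_center in the frame of coaster between 0.036 and 0.047 m and angle between cup_center's own z axis and vertical below 0.1 rad and linear speed of each of cup, bottle1, bottle2, bottle3 below 0.02 m/s and x of bottle1_center in the frame of mat between -0.065 and 0.065 m and y of bottle1_center in the frame of mat between -0.125 and 0.125 m and z of each of bottle1_center, bottle2_center, bottle3_center in the frame of mat below 0.026 m and x of bottle2_center in the frame of mat between -0.065 and 0.065 m and y of bottle2_center in the frame of mat between -0.125 and 0.125 m and x of bottle3_center in the frame of mat between -0.065 and 0.065 m and y of bottle3_center in the frame of mat between -0.125 and 0.125 m); the robot touches nothing.
It fails at once if the cup is pressed in so hard that the sleeve is driven down by more than 4 mm (value of joint sleeve above 0.004 m).
It fails at once if the jaw model is displaced by more than 3 cm (distance of jaw_model from where it was at the start of the episode above 0.03 m).
It fails at once if the bur box is displaced by more than 3 cm (distance of bur_box from where it was at the start of the episode above 0.03 m).
It fails at once if the pen is displaced by more than 3 cm (distance of pen from where it was at the start of the episode above 0.03 m).
Of part1, part2, part3 only 2 to 3 are there at a start; the rules pass over those that are not, and their reading is None.
At some moment in a run one of bottle1, bottle2, bottle3 may be knocked a few centimetres aside while the robot is not near it.
It also fails if it takes over 210 s, if anything falls off the work surface, if the arm or the gripper's body presses on something with over 40 N, if the wrist force passes 120 N, or if a joint passes its speed limit or range.

ROBOT

A 6-joint arm with a two-finger parallel gripper is mounted at the origin on the work surface. World frame = base frame: x ahead of the robot, y to its left, z up, the work surface at z = 0. Lengths are in mm, angles in rad, forces in N, time in s.
With the tool pointing down it reaches from about 350 to 775 mm from the base axis. Payload 7.3 kg.
Tool frame: the origin (TCP) lies at the very end of the fingers, on their centre line; the grasp point (between the pads) lies 19 mm behind it; z points along the fingers, y is the line along which they close (so a half turn about z gives the same grasp; the last joint's range is limited). The gripper opens to 92 mm and grips with 3 to 60 N. Pads are 19 mm wide; open, the fingers measure 130 mm over their backs; the gripper's body (75 mm by 190 mm) begins 47 mm behind the grasp point.
Start: joints at [-1.371, 0.342, 1.524, -0, 1.275, -0.146], TCP at [177.971, -493.934, 226.741] pointing down, gripper open.
Joint ranges: [-2.53, 2.53], [-0.77, 2.02], [0.04, 2.7], [-1, 4.14], [0.28, 2.66], [-3.11, 3.11]. Speed limits (rad/s): [2.57, 2.57, 3.14, 3.14, 3.14, 3.14].

INTERFACE

Orientations are given as [roll, pitch, yaw] about the fixed x, y, z axes, in that order (R = Rz(yaw) Ry(pitch) Rx(roll)).
In Python, from plant import * gives the robot as it stands.
- The arm moves only by the tool arm_command, never from a script. Its arguments are lists of equal length, an entry for each row: "gripper": the finger opening in mm, from 0 to 91.8; "dp": the shift along the tool's x, y, z in units of 25 mm (1.0 is 25 mm), a list of three; "twist": the turn about the tool's z in units of 5 degrees (1.0 is 5 degrees). A call has exactly 5 rows; each row shifts and turns the commanded pose from where the row before left it, along the tool's axes as they then stand; what a row does not reach is not made up. A row lasts 1/8 s, in which the tool goes at most 62.5 mm and 10.7 degrees, less where a joint would pass 70% of its speed; a pose out of reach is approached as far as the arm can. A call is refused whole if a number of a shift passes 1 or a number of a turn 1, either way. A call with a gripper value outside its range is refused whole. The fingers move at their own pace and stop on an object; the grip force is fixed at half the most. Time passes only in rows, so rows that do not move let the fingers close, or fill a call up. It gives the time, the measured TCP pose, the force, the opening and the grip force at its end, in the units of the state.
- get_obs(): the state, without advancing time (a new reading comes with each control period).
- capture(name): name is "side" or "top"; returns the picture (400x640x3 uint8, red, green, blue); there is no depth.
- get_calibration(name): a dict with "mtx" (3x3 intrinsics, pixels), "position" and "attitude" of the camera in the world. Camera axes: x right, y down, z forward; pixel columns grow to the right and rows downward; lengths in mm; the calibration is good to about 2 mm. A picture is of the moment at which its call begins. get_calibration takes no time and is no camera call.
- close_job(): hands the job in; it is judged then, once.
The state is a dict: "time": time; "joint_positions": joint angles; "dq": joint speeds; "tau": joint torques, N m; "tool_pos": TCP position; "tcp_rot": TCP orientation; "contact_force": force on the tool from outside, world axes, zero at the start; "moment": the same for the moment, N m; "grip_width": finger opening in mm; "finger_force": force on a finger pad.
Only numpy, scipy, OpenCV 4.12 (cv2) and the standard library are available. Lean on these libraries where they do the work, as an engineer would, in place of code of your own. Each camera call takes 0.05 s, during which the arm holds its last target. There are 200 camera calls.

## Working session

There is one attempt and no reset: what is moved stays moved. The work goes in short steps, Python scripts to look and compute and a tool call to move; the robot and the scene stay as the last step left them, time stands still between calls to the robot, and variables do not carry over. Pictures are saved under pics/ and viewed, at most 14 in all, crops included, and the job is handed in when it is done.

Besides the shell and the picture viewer there is one more tool, called after "Call:" by a JSON object that holds its "api" and its "payload", one argument or row to a line. arm_command: Moves the arm, as the interface text tells. Its arguments: {"type":"object","properties":{"gripper":{"type":"array"},"dp":{"type":"array"},"twist":{"type":"array"}},"required":["gripper","dp","twist"]}

```bash
mkdir -p pics; python3 - <<'E'
from plant import *
import cv2, numpy as np
o=get_obs(); print({k:np.round(v,3).tolist() for k,v in o.items()})
for n in("side","top"):
    c=get_calibration(n); print(n,{k:np.round(v,3).tolist() for k,v in c.items()})
    cv2.imwrite(f"pics/{n}0.png",cv2.cvtColor(capture(n),cv2.COLOR_RGB2BGR))
E
```

```text
{'time': 0.0, 'joint_positions': [-1.371, 0.343, 1.525, -0.0, 1.275, -0.146], 'dq': [0.0, -0.001, 0.001, -0.001, -0.001, -0.001], 'tau': [-0.002, -43.126, -24.422, 0.072, 0.056, -0.0], 'tool_pos': [177.878, -493.513, 226.04], 'tcp_rot': [-3.14, -0.0, 0.346], 'contact_force': [-0.07, -0.486, -0.149], 'moment': [0.057, -0.018, -0.049], 'finger_force': 0.0, 'grip_width': 91.995}
side {'mtx': [[512.976, 0.0, 316.625], [0.0, 512.976, 204.116], [0.0, 0.0, 1.0]], 'position': [300.873, 1095.413, 1000.794], 'attitude': [-2.255, 0.011, -2.907]}
top {'mtx': [[384.467, 0.0, 314.282], [0.0, 384.467, 198.237], [0.0, 0.0, 1.0]], 'position': [361.582, 22.176, 1048.033], 'attitude': [-2.908, -0.003, -1.625]}
```

View pics/top0.png

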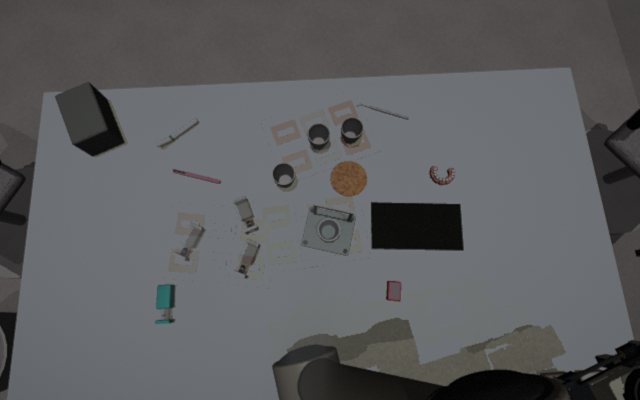

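View pics/side0.png

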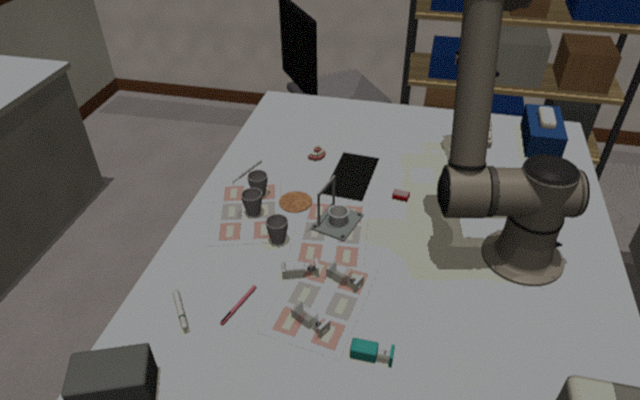

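The top view shows three cup look-alikes at (285,175), (319,137) and (352,131). The leftmost one, (285,175), is the cup; it appears at about (277,228) in the side view. The clear bottles are at (246,214), (190,242) and (249,258), with a turquoise look-alike at (165,300). The station is at (329,230), its bar at (333,212), the coaster at (349,179) and the mat at (417,226).

```bash
cat > h.py <<'E'
import numpy as np, cv2
from scipy.spatial.transform import Rotation as R
from plant import *
def cam(n):
    c=get_calibration(n); return np.array(c["mtx"]),np.array(c["position"],float),R.from_euler("xyz",c["attitude"]).as_matrix()
def ray(n,uv):
    K,p,A=cam(n); d=A@np.linalg.inv(K)@np.array([uv[0],uv[1],1.]); return p,d/np.linalg.norm(d)
def onz(n,uv,z):
    p,d=ray(n,uv); return p+d*(z-p[2])/d[2]
def tri(uvt,uvs):
    (p,d),(q,e)=ray("top",uvt),ray("side",uvs)
    s=np.linalg.lstsq(np.c_[d,-e],q-p,rcond=None)[0]; a,b=p+s[0]*d,q+s[1]*e
    return (a+b)/2,np.linalg.norm(a-b)
def proj(n,P):
    K,p,A=cam(n); c=K@(A.T@(np.array(P,float)-p)); return c[:2]/c[2]
def img(n): return cv2.cvtColor(capture(n),cv2.COLOR_RGB2BGR)
def crop(I,x,y,w,h,k,f): cv2.imwrite(f,cv2.resize(I[y:y+h,x:x+w],None,fx=k,fy=k,interpolation=cv2.INTER_CUBIC))
def move(d,yaw=None):
    "world shift in mm -> tool-axis units"
    o=get_obs(); T=R.from_euler("xyz",o["tcp_rot"]).as_matrix(); return np.round(T.T@np.array(d,float)/25,2)
def state():
    o=get_obs(); print(round(o["time"],2),np.round(o["tool_pos"],1),np.round(o["tcp_rot"],3),"F",np.round(o["contact_force"],1),"w",np.round(o["grip_width"],1),np.round(o["finger_force"],1))
E
python3 - <<'E'
from h import *
for nm,uv,z in[("cup",(285,175),37),("sta",(329,230),46),("bar",(333,212),128),("coa",(349,179),4),("mat",(417,226),2),("b1",(246,214),18),("b2",(190,242),18),("b3",(249,258),18),("jaw",(442,175),10),("bur",(394,291),18)]:
    print(nm,onz("top",uv,z).round(0))
I=img("top"); crop(I,170,160,200,120,4,"pics/t1.png")
I=img("side"); crop(I,230,180,150,160,4,"pics/s1.png")
E
```

```text
cup [672.  83.  37.]
sta [512. -28.  46.]
bar [543. -36. 128.]
coa [660. -96.   4.]
mat [ 517. -273.    2.]
b1 [572. 194.  18.]
b2 [504. 345.  18.]
b3 [453. 188.  18.]
jaw [ 656. -358.   10.]
bur [ 347. -188.   18.]
```

View pics/t1.png

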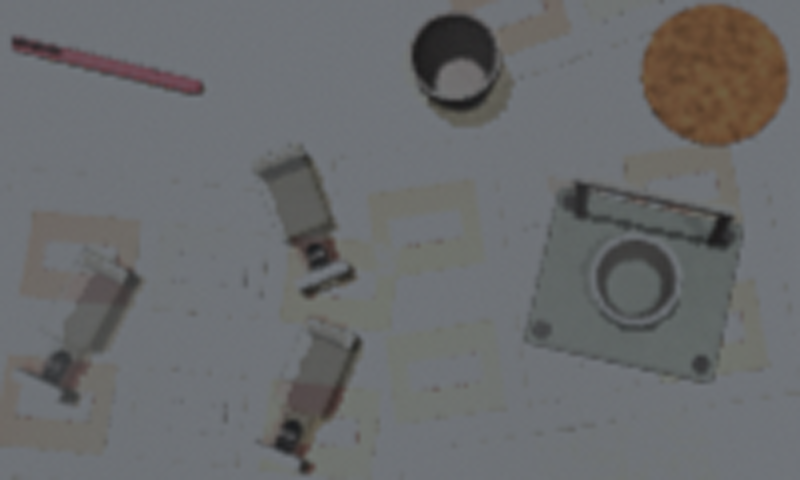

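View pics/s1.png

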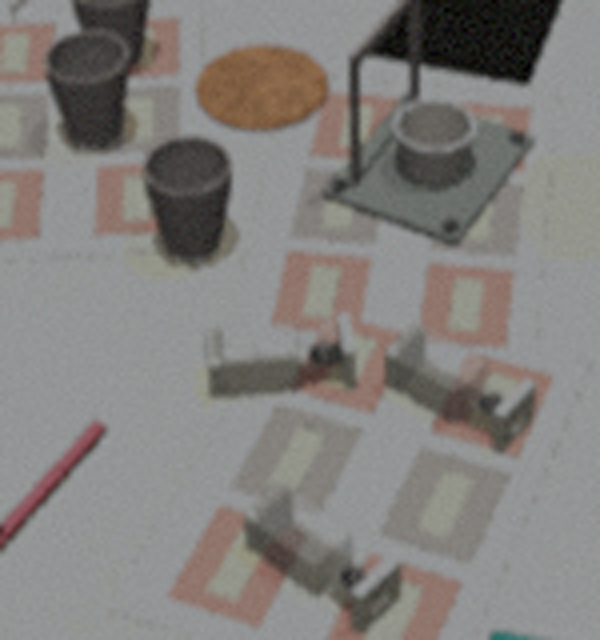

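The crop confirms the cup choice: its rim is at about (284,175) in the top view. A dark implant is visible in the neck of all three bottles. Next I measure rim, sleeve, bar and bottle points.

```bash
python3 - <<'E'
from h import *
t=lambda x,y:(170+(x-1.5)/4,160+(y-1.5)/4); s=lambda x,y:(230+(x-1.5)/4,180+(y-1.5)/4)
for nm,a,b in[("cuprim",(456,62),(189,172)),("sleeve",(636,281),(434,128))]:
    P,e=tri(t(*a),s(*b)); print(nm,P.round(1),e.round(1))
print("cup z74",onz("top",t(456,62),74).round(1),onz("side",s(189,172),74).round(1))
print("slv z46",onz("top",t(636,281),46).round(1),onz("side",s(434,128),46).round(1))
for p in[(582,187),(730,217)]: print("bar128",onz("top",t(*p),128).round(1))
print("bar128 side",onz("side",s(355,58),128).round(1))
for p in[(527,342),(712,382),(742,232)]: print("plate8",onz("top",t(*p),8).round(1))
for nm,ba,fl,im in[("A",(286,160),(328,274),(318,254)),("B",(334,328),(285,452),(290,436)),("C",(110,258),(50,383),(58,368))]:
    a,b=onz("top",t(*ba),36),onz("top",t(*fl),36); i=onz("top",t(*im),18); d=(a-b)/np.linalg.norm(a-b)
    print(nm,"base",a.round(),"mouth",b.round(),"len",np.linalg.norm(a-b).round(),"yaw",np.degrees(np.arctan2(d[1],d[0])).round(1),"impl z18",i.round())
I=img("top"); hsv=cv2.cvtColor(I,cv2.COLOR_BGR2HSV)
m=((hsv[...,0]>5)&(hsv[...,0]<18)&(hsv[...,1]>110)).astype(np.uint8)
n,l,st,c=cv2.connectedComponentsWithStats(m);k=1+st[1:,4].argmax();print("coaster",st[k],onz("top",c[k],4).round(1))
m=(I.max(2)<30).astype(np.uint8); m[:, :365]=0;m[280:]=0
n,l,st,c=cv2.connectedComponentsWithStats(m);k=1+st[1:,4].argmax();print("mat",st[k],onz("top",c[k],2).round(1))
E
```

```text
cuprim [664.9  84.8  64.7] 3.8
sleeve [514.8 -27.   40.8] 3.3
cup z74 [660.1  84.   74. ] [663.3  94.4  74. ]
slv z46 [512.3 -26.8  46. ] [515.3 -21.1  46. ]
bar128 [559.7   6.5 128. ]
bar128 [536.2 -82.5 128. ]
bar128 side [565.1  13.2 128. ]
plate8 [480.6  47.4   8. ]
plate8 [447.  -75.4   8. ]
plate8 [ 548.  -103.6    8. ]
A base [609. 204.  36.] mouth [530. 177.  36.] len 84.0 yaw 18.8 impl z18 [547. 186.  18.]
B base [493. 173.  36.] mouth [415. 206.  36.] len 85.0 yaw -22.8 impl z18 [426. 206.  18.]
C base [548. 321.  36.] mouth [468. 359.  36.] len 89.0 yaw -25.1 impl z18 [479. 360.  18.]
coaster [331 162  35  34 920] [663.  -93.3   4. ]
mat [ 372  203   91   47 4005] [ 516.7 -270.     2. ]
```

Call:
{"api": "arm_command", "payload": {
  "gripper": [91.8, 91.8, 91.8, 91.8, 91.8],
  "dp": [
    [0, 0, 0],
    [0, 0, 0],
    [0, 0, 0],
    [0, 0, 0],
    [0, 0, 0]
  ],
  "twist": [1, 1, 1, 1, 1]
}}

```text
time: 0.88
tool_pos: [177.9, -493.8, 226.6]
tcp_rot: [-3.141, 0.0, -0.093]
contact_force: [0.3, 0.3, 0.8]
grip_width: 92.0
finger_force: 0.0
```

Call:
{"api": "arm_command", "payload": {
  "gripper": [91.8, 91.8, 91.8, 91.8, 91.8],
  "dp": [
    [0, 0, 0],
    [0, 0, 0],
    [0.42, -0.91, 0],
    [0.42, -0.91, 0],
    [0.42, -0.91, 0]
  ],
  "twist": [1, 0.93, 0, 0, 0]
}}

```text
time: 1.5
tool_pos: [226.2, -435.4, 226.6]
tcp_rot: [-3.141, 0.0, -0.259]
contact_force: [0.3, 0.5, -0.6]
grip_width: 91.8
finger_force: 0.0
```

Call:
{"api": "arm_command", "payload": {
  "gripper": [91.8, 91.8, 91.8, 91.8, 91.8],
  "dp": [
    [0.42, -0.91, 0],
    [0.42, -0.91, 0],
    [0.42, -0.91, 0],
    [0.42, -0.91, 0],
    [0.42, -0.91, 0]
  ],
  "twist": [0, 0, 0, 0, 0]
}}

```text
time: 2.12
tool_pos: [306.2, -338.8, 226.7]
tcp_rot: [-3.142, -0.0, -0.259]
contact_force: [-0.5, -0.8, 0.1]
grip_width: 91.7
finger_force: 0.0
```

Call:
{"api": "arm_command", "payload": {
  "gripper": [91.8, 91.8, 91.8, 91.8, 91.8],
  "dp": [
    [0.42, -0.91, 0],
    [0.42, -0.91, 0],
    [0.42, -0.91, 0],
    [0.42, -0.91, 0],
    [0.42, -0.91, 0]
  ],
  "twist": [0, 0, 0, 0, 0]
}}

```text
time: 2.75
tool_pos: [386.1, -242.3, 226.7]
tcp_rot: [3.142, 0.0, -0.259]
contact_force: [1.0, 0.2, 0.6]
grip_width: 91.6
finger_force: 0.0
```

Call:
{"api": "arm_command", "payload": {
  "gripper": [91.8, 91.8, 91.8, 91.8, 91.8],
  "dp": [
    [0.42, -0.91, 0],
    [0.42, -0.91, 0],
    [0.42, -0.91, 0],
    [0.42, -0.91, 0],
    [0.42, -0.91, 0]
  ],
  "twist": [0, 0, 0, 0, 0]
}}

```text
time: 3.38
tool_pos: [465.9, -145.8, 226.7]
tcp_rot: [3.141, 0.0, -0.259]
contact_force: [-0.4, -0.0, -0.7]
grip_width: 91.7
finger_force: 0.0
```

Call:
{"api": "arm_command", "payload": {
  "gripper": [91.8, 91.8, 91.8, 91.8, 91.8],
  "dp": [
    [0.42, -0.91, 0],
    [0.42, -0.91, 0],
    [0.42, -0.91, 0],
    [0.42, -0.91, 0],
    [0.42, -0.91, 0]
  ],
  "twist": [0, 0, 0, 0, 0]
}}

```text
time: 4.0
tool_pos: [545.8, -49.3, 226.5]
tcp_rot: [3.141, 0.0, -0.259]
contact_force: [-0.2, 0.2, -0.1]
grip_width: 91.7
finger_force: 0.0
```

Call:
{"api": "arm_command", "payload": {
  "gripper": [91.8, 91.8, 91.8, 91.8, 91.8],
  "dp": [
    [0.42, -0.91, 0],
    [0.42, -0.91, 0],
    [0.42, -0.91, 0],
    [0.42, -0.91, 0],
    [0.42, -0.91, 0]
  ],
  "twist": [0, 0, 0, 0, 0]
}}

```text
time: 4.62
tool_pos: [625.7, 47.2, 226.4]
tcp_rot: [3.141, 0.0, -0.259]
contact_force: [1.4, 0.0, 1.3]
grip_width: 91.6
finger_force: 0.0
```

```bash
python3 - <<'E'
from h import *
state(); o=get_obs(); p=np.array(o["tool_pos"]); print("to cup",move(np.array([661,85,140])-p))
print("tcp px", proj("top",p).round(1),proj("side",p).round(1))
I=img("top"); J=img("side"); crop(J,200,120,200,150,4,"pics/s2.png"); cv2.imwrite("pics/t2full.png",I)
E
```

```text
4.62 [625.7  47.2 226.4] [ 3.141  0.    -0.259] F [1.4 0.  1.3] w 91.6 0.0
to cup [ 0.98 -1.82  3.46]
tcp px [295.6 169.2] [292.4 169.1]
```

View pics/s2.png

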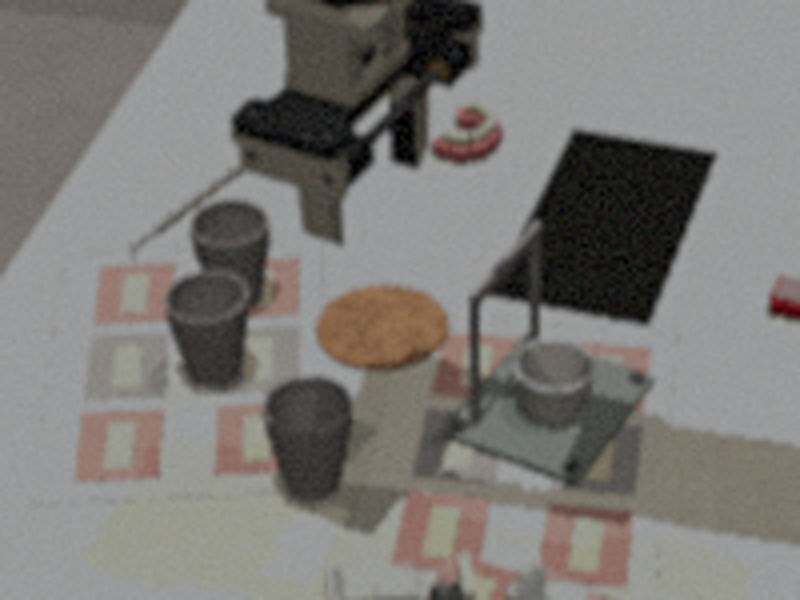

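The projected TCP falls midway between the fingertips in the side view, so the calibration holds. The cup rim is at about (277,221) there, so I descend on the cup.

Call:
{"api": "arm_command", "payload": {
  "gripper": [91.8, 91.8, 91.8, 91.8, 91.8],
  "dp": [
    [0.41, -0.96, 0],
    [0.4, -0.95, 0],
    [0, 0, 1],
    [0, 0, 1],
    [0, 0, 1]
  ],
  "twist": [0, 0, 0, 0, 0]
}}

```text
time: 5.35
tool_pos: [656.6, 86.8, 150.8]
tcp_rot: [3.141, 0.0, -0.259]
contact_force: [-0.5, -0.8, -0.9]
grip_width: 92.0
finger_force: 0.0
```

Call:
{"api": "arm_command", "payload": {
  "gripper": [91.8, 91.8, 91.8, 91.8, 91.8],
  "dp": [
    [0, 0, 1],
    [0, 0, 1],
    [0, 0, 1],
    [0, 0, 1],
    [0, 0, 0.14]
  ],
  "twist": [0, 0, 0, 0, 0]
}}

```text
time: 5.98
tool_pos: [655.4, 86.8, 46.2]
tcp_rot: [3.14, 0.004, -0.259]
contact_force: [0.0, 0.3, -0.3]
grip_width: 91.6
finger_force: 0.0
```

Call:
{"api": "arm_command", "payload": {
  "gripper": [50, 50, 50, 50, 50],
  "dp": [
    [0, 0, 0],
    [0, 0, 0],
    [0, 0, 0],
    [0, 0, 0],
    [0, 0, 0]
  ],
  "twist": [0, 0, 0, 0, 0]
}}

```text
time: 6.6
tool_pos: [657.5, 87.6, 49.0]
tcp_rot: [-3.141, -0.001, -0.259]
contact_force: [-0.5, -0.2, 4.0]
grip_width: 59.8
finger_force: 30.0
```

Call:
{"api": "arm_command", "payload": {
  "gripper": [50, 50, 50, 50, 50],
  "dp": [
    [0, 0, 0],
    [0, 0, 0],
    [0, 0, -0.5],
    [0, 0, -1],
    [0, 0, -1]
  ],
  "twist": [0, 0, 0, 0, 0]
}}

```text
time: 7.22
tool_pos: [656.7, 87.4, 111.3]
tcp_rot: [3.141, 0.001, -0.259]
contact_force: [0.7, 0.3, -0.9]
grip_width: 60.1
finger_force: 30.0
```

Call:
{"api": "arm_command", "payload": {
  "gripper": [50, 50, 50, 50, 50],
  "dp": [
    [0, 0, -1],
    [0, 0, -1],
    [0, 0, -1],
    [0, 0, -0.5],
    [-0.76, 0.98, 0]
  ],
  "twist": [0, 0, 0, 0, 0]
}}

```text
time: 7.85
tool_pos: [633.2, 69.3, 198.7]
tcp_rot: [-3.141, -0.002, -0.257]
contact_force: [-0.0, -0.2, -1.0]
grip_width: 60.0
finger_force: 30.0
```

Call:
{"api": "arm_command", "payload": {
  "gripper": [50, 50, 50, 50, 50],
  "dp": [
    [-0.76, 0.98, 0],
    [-0.76, 0.98, 0],
    [-0.76, 0.98, 0],
    [-0.76, 0.98, 0],
    [-0.76, 0.98, 0]
  ],
  "twist": [0, 0, 0, 0, 0]
}}

```text
time: 8.48
tool_pos: [508.0, -25.9, 197.8]
tcp_rot: [3.141, 0.001, -0.259]
contact_force: [0.2, -0.4, -0.9]
grip_width: 59.7
finger_force: 30.0
```

Call:
{"api": "arm_command", "payload": {
  "gripper": [50, 50, 50, 50, 50],
  "dp": [
    [0, 0, 1],
    [0, 0, 1],
    [0, 0, 1],
    [0, 0, 0.4],
    [0, 0, 0]
  ],
  "twist": [0, 0, 0, 0, 0]
}}

```text
time: 9.1
tool_pos: [508.9, -25.3, 112.8]
tcp_rot: [3.141, 0.001, -0.259]
contact_force: [0.2, -0.6, -1.0]
grip_width: 60.2
finger_force: 30.0
```

```bash
python3 - <<'E'
from h import *
state()
I=img("top"); J=img("side"); a=cv2.resize(I[170:290,270:390],None,fx=3.3,fy=3.3,interpolation=2); b=cv2.resize(J[160:260,280:380],None,fx=3.96,fy=3.96,interpolation=2)
cv2.imwrite("pics/p3.png",np.hstack([a,b])); print(a.shape,b.shape)
E
```

```text
9.1 [508.9 -25.3 112.8] [ 3.141e+00  1.000e-03 -2.590e-01] F [ 0.2 -0.6 -1. ] w 60.2 30.0
(396, 396, 3) (396, 396, 3)
```

View pics/p3.png

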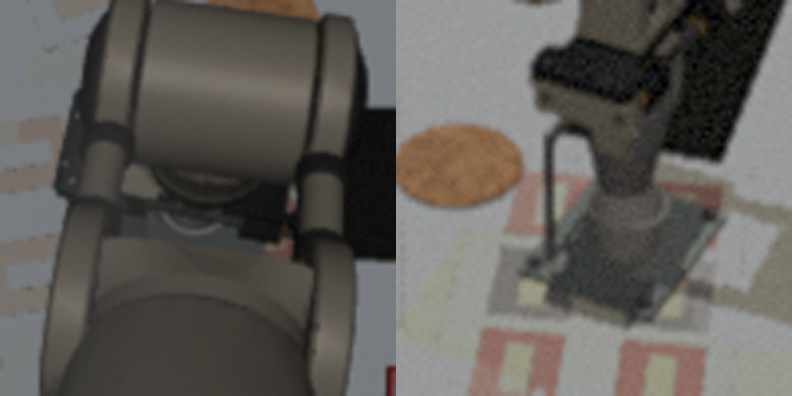

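Call:
{"api": "arm_command", "payload": {
  "gripper": [50, 50, 50, 50, 50],
  "dp": [
    [0, 0, 0.4],
    [0, 0, 0.4],
    [0, 0, 0.4],
    [0, 0, 0.1],
    [0, 0, 0]
  ],
  "twist": [0, 0, 0, 0, 0]
}}

```text
time: 9.82
tool_pos: [509.2, -25.4, 80.4]
tcp_rot: [3.141, 0.0, -0.259]
contact_force: [0.3, -0.1, -0.5]
grip_width: 59.7
finger_force: 30.0
```

Call:
{"api": "arm_command", "payload": {
  "gripper": [50, 50, 50, 50, 50],
  "dp": [
    [0, 0, 0.16],
    [0, 0, 0.12],
    [0, 0, 0],
    [0, 0, 0],
    [0, 0, 0]
  ],
  "twist": [0, 0, 0, 0, 0]
}}

```text
time: 10.45
tool_pos: [509.1, -25.4, 73.6]
tcp_rot: [3.141, 0.0, -0.259]
contact_force: [-1.6, 0.6, -1.1]
grip_width: 59.9
finger_force: 30.0
```

Call:
{"api": "arm_command", "payload": {
  "gripper": [50, 50, 50, 50, 50],
  "dp": [
    [-0.08, 0, 0],
    [0, 0, 0.08],
    [0, 0, 0.08],
    [0, 0, 0],
    [0, 0, 0]
  ],
  "twist": [0, 0, 0, 0, 0]
}}

```text
time: 11.08
tool_pos: [507.4, -24.9, 69.7]
tcp_rot: [3.142, -0.0, -0.259]
contact_force: [-0.3, 0.1, -0.4]
grip_width: 60.2
finger_force: 30.0
```

Call:
{"api": "arm_command", "payload": {
  "gripper": [50, 50, 50, 50, 50],
  "dp": [
    [0, 0, 0.06],
    [0, 0, 0.06],
    [0, 0, 0],
    [0, 0, 0],
    [0, 0, 0]
  ],
  "twist": [0, 0, 0, 0, 0]
}}

```text
time: 11.7
tool_pos: [507.3, -24.9, 66.7]
tcp_rot: [3.141, 0.0, -0.259]
contact_force: [0.1, 0.0, -0.6]
grip_width: 60.1
finger_force: 30.0
```

Call:
{"api": "arm_command", "payload": {
  "gripper": [50, 50, 50, 50, 50],
  "dp": [
    [0, 0, 0.05],
    [0, 0, 0.03],
    [0, 0, 0],
    [0, 0, 0],
    [0, 0, 0]
  ],
  "twist": [0, 0, 0, 0, 0]
}}

```text
time: 12.32
tool_pos: [507.1, -24.8, 64.6]
tcp_rot: [3.142, 0.0, -0.259]
contact_force: [-1.6, 2.8, -0.1]
grip_width: 60.1
finger_force: 30.0
```

Call:
{"api": "arm_command", "payload": {
  "gripper": [70, 85, 85, 85, 85],
  "dp": [
    [0, 0, 0],
    [0, 0, 0],
    [0, 0, 0],
    [0, 0, 0],
    [0, 0, 0]
  ],
  "twist": [0, 0, 0, 0, 0]
}}

```text
time: 12.95
tool_pos: [507.4, -24.9, 64.7]
tcp_rot: [3.142, -0.0, -0.259]
contact_force: [0.4, -0.7, -0.3]
grip_width: 85.1
finger_force: 0.0
```

Call:
{"api": "arm_command", "payload": {
  "gripper": [85, 85, 85, 85, 85],
  "dp": [
    [0, 0, 0],
    [0, 0, 0],
    [0, 0, -0.5],
    [0, 0, -1],
    [0, 0, -1]
  ],
  "twist": [0, 0, 0, 0, 0]
}}

```text
time: 13.58
tool_pos: [507.4, -24.9, 128.7]
tcp_rot: [3.142, -0.001, -0.259]
contact_force: [-0.0, -0.1, 0.7]
grip_width: 85.2
finger_force: 0.0
```

Call:
{"api": "arm_command", "payload": {
  "gripper": [85, 85, 85, 85, 85],
  "dp": [
    [0, 0, -1],
    [0, 0, -1],
    [0, 0, -1],
    [0, -1, -1],
    [0, -1, 0]
  ],
  "twist": [0, 0, 0, 0, 0]
}}

```text
time: 14.2
tool_pos: [521.3, 23.7, 230.4]
tcp_rot: [-3.141, -0.005, -0.26]
contact_force: [0.0, -0.1, 0.4]
grip_width: 85.0
finger_force: 0.0
```

Call:
{"api": "arm_command", "payload": {
  "gripper": [85, 85, 85, 85, 85],
  "dp": [
    [0, -1, 0],
    [0, -1, 0],
    [0, -1, 0],
    [0, -1, 0],
    [0, -1, 0]
  ],
  "twist": [0, 0, 0, 0, 0]
}}

```text
time: 14.82
tool_pos: [552.2, 145.1, 228.2]
tcp_rot: [-3.141, -0.001, -0.259]
contact_force: [0.1, 0.7, 0.1]
grip_width: 85.2
finger_force: 0.0
```

```bash
python3 - <<'E'
from h import *
state()
I=img("top"); J=img("side"); a=cv2.resize(I[160:280,270:390],None,fx=3.3,fy=3.3,interpolation=2); b=cv2.resize(J[150:250,280:380],None,fx=3.96,fy=3.96,interpolation=2)
cv2.imwrite("pics/p4.png",np.hstack([a,b]))
E
```

```text
14.82 [552.2 145.1 228.2] [-3.141e+00 -1.000e-03 -2.590e-01] F [0.1 0.7 0.1] w 85.2 0.0
```

View pics/p4.png

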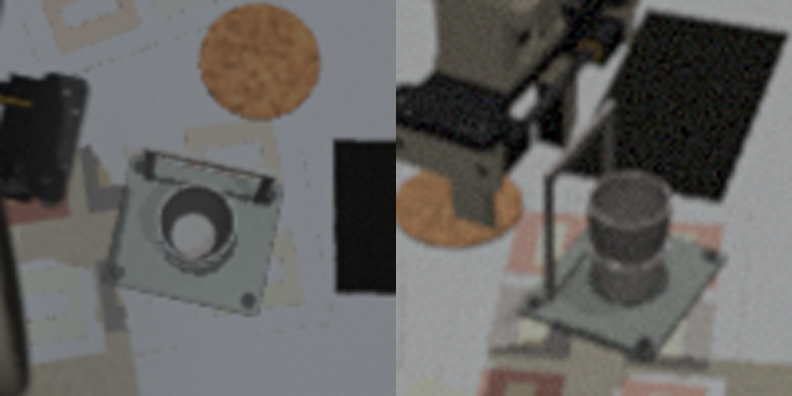

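The cup stands upright in the sleeve, with its rim at about (329,229) in the top view. Next I cross-check the bottle positions from the side view.

```bash
python3 - <<'E'
from h import *
s=lambda x,y:(230+(x-1.5)/4,180+(y-1.5)/4); t=lambda x,y:(170+(x-1.5)/4,160+(y-1.5)/4)
for n,q,it,yaw in[("A",(325,352),(318,254),18.8),("B",(492,402),(290,436),-22.8),("C",(352,577),(58,368),-25.1)]:
    d=np.array([np.cos(np.radians(yaw)),np.sin(np.radians(yaw)),0])
    P,e=tri(t(*it),s(*q)); S=onz("side",s(*q),18); print(n,"impl side",S.round(),"tri",P.round(),e.round(1),"centre",(S+49*d).round())
for p in[(150,155),(275,183)]: print("bar",onz("top",(270+p[0]/3.3,160+p[1]/3.3),128).round(1))
E
```

```text
A impl side [545. 186.  18.] tri [546. 186.  18.] 1.1 centre [592. 202.  18.]
B impl side [430. 205.  18.] tri [428. 206.  19.] 4.4 centre [476. 186.  18.]
C impl side [486. 360.  18.] tri [482. 360.  18.] 6.9 centre [530. 339.  18.]
bar [558.1   5.8 128. ]
bar [532.1 -85.1 128. ]
```

Call:
{"api": "arm_command", "payload": {
  "gripper": [85, 85, 85, 85, 85],
  "dp": [
    [0, 0, 0],
    [0, 0, 0],
    [0, 0, 0],
    [0, 0, 0],
    [0, 0, 0]
  ],
  "twist": [-1, -1, -1, -1, -1]
}}

```text
time: 15.55
tool_pos: [551.9, 143.4, 227.9]
tcp_rot: [3.141, -0.0, 0.18]
contact_force: [-0.3, -0.9, -0.3]
grip_width: 85.1
finger_force: 0.0
```

Call:
{"api": "arm_command", "payload": {
  "gripper": [85, 85, 85, 85, 85],
  "dp": [
    [0, 0, 0],
    [0, 0, 0],
    [0.94, -0.77, 0],
    [0.93, -0.77, 0],
    [0, 0, 1]
  ],
  "twist": [-1, -0.72, 0, 0, 0]
}}

```text
time: 16.18
tool_pos: [585.7, 196.7, 204.2]
tcp_rot: [3.141, -0.005, 0.329]
contact_force: [0.0, 0.7, -1.3]
grip_width: 85.0
finger_force: 0.0
```

Call:
{"api": "arm_command", "payload": {
  "gripper": [85, 85, 85, 85, 85],
  "dp": [
    [0, 0, 1],
    [0, 0, 1],
    [0, 0, 1],
    [0, 0, 1],
    [0, 0, 1]
  ],
  "twist": [0, 0, 0, 0, 0]
}}

```text
time: 16.8
tool_pos: [584.1, 194.8, 77.2]
tcp_rot: [3.141, -0.0, 0.327]
contact_force: [-0.1, 0.0, -0.5]
grip_width: 84.7
finger_force: 0.0
```

Call:
{"api": "arm_command", "payload": {
  "gripper": [85, 85, 85, 85, 85],
  "dp": [
    [0, 0, 1],
    [0, 0, 0.8],
    [0, 0, 0.5],
    [0, 0, 0.3],
    [0, 0, 0.1]
  ],
  "twist": [0, 0, 0, 0, 0]
}}

```text
time: 17.42
tool_pos: [584.2, 195.6, 9.8]
tcp_rot: [3.141, -0.0, 0.327]
contact_force: [-0.5, 0.0, -0.5]
grip_width: 84.8
finger_force: 0.0
```

```bash
python3 - <<'E'
from h import *
state()
J=img("side"); crop(J,270,220,120,110,5,"pics/s5.png")
E
```

```text
17.43 [584.2 195.6   9.8] [ 3.141 -0.     0.327] F [-0.5  0.  -0.5] w 84.8 0.0
```

View pics/s5.png

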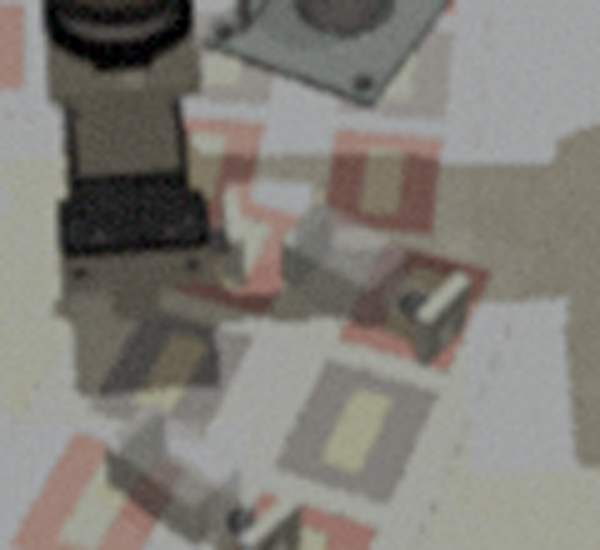

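The side view shows the finger beside bottle A's body, with the flange at about (317,268). I grip here.

Call:
{"api": "arm_command", "payload": {
  "gripper": [85, 30, 30, 30, 30],
  "dp": [
    [0, 0, 0.2],
    [0, 0, 0],
    [0, 0, 0],
    [0, 0, 0],
    [0, 0, 0]
  ],
  "twist": [0, 0, 0, 0, 0]
}}

```text
time: 18.1
tool_pos: [584.1, 195.8, 4.8]
tcp_rot: [3.141, -0.0, 0.328]
contact_force: [0.2, 0.0, 0.7]
grip_width: 49.5
finger_force: 0.0
```

Call:
{"api": "arm_command", "payload": {
  "gripper": [30, 30, 30, 30, 30],
  "dp": [
    [0, 0, 0],
    [0, 0, 0],
    [0, 0, -0.4],
    [0, 0, -1],
    [0, 0, -1]
  ],
  "twist": [0, 0, 0, 0, 0]
}}

```text
time: 18.73
tool_pos: [583.9, 195.7, 65.7]
tcp_rot: [3.141, 0.0, 0.327]
contact_force: [0.3, 0.7, -1.6]
grip_width: 36.2
finger_force: 30.0
```

Call:
{"api": "arm_command", "payload": {
  "gripper": [30, 30, 30, 30, 30],
  "dp": [
    [0, 0, -1],
    [0, 0, -1],
    [0, 0, -1],
    [0, 0, -0.7],
    [0, 0, 0]
  ],
  "twist": [1, 1, 1, 1, 1]
}}

```text
time: 19.35
tool_pos: [584.9, 195.9, 159.7]
tcp_rot: [-3.141, -0.004, -0.112]
contact_force: [0.7, 0.1, -1.8]
grip_width: 35.9
finger_force: 30.0
```

Call:
{"api": "arm_command", "payload": {
  "gripper": [30, 30, 30, 30, 30],
  "dp": [
    [0, 0, 0],
    [0, 0, 0],
    [0, 0.9, 0],
    [0, 0.9, 0],
    [0, 0.9, 0]
  ],
  "twist": [1, 0.72, 0, 0, 0]
}}

```text
time: 19.98
tool_pos: [566.3, 129.2, 157.5]
tcp_rot: [3.142, -0.0, -0.259]
contact_force: [0.1, 0.7, -1.2]
grip_width: 36.1
finger_force: 30.0
```

Call:
{"api": "arm_command", "payload": {
  "gripper": [30, 30, 30, 30, 30],
  "dp": [
    [-0.1, 0.9, 0],
    [0, 0.9, 0],
    [0, 0.9, 0],
    [0, 0.9, 0],
    [0, 0.86, 0]
  ],
  "twist": [0, 0, 0, 0, 0]
}}

```text
time: 20.6
tool_pos: [535.1, 21.8, 157.4]
tcp_rot: [3.142, -0.0, -0.26]
contact_force: [0.5, -0.6, -1.1]
grip_width: 36.0
finger_force: 30.0
```

Call:
{"api": "arm_command", "payload": {
  "gripper": [30, 30, 30, 30, 30],
  "dp": [
    [0, 0, 0.4],
    [0, 0, 0.2],
    [0, 0, 0],
    [0, 0, 0],
    [0, 0, 0]
  ],
  "twist": [0, 0, 0, 0, 0]
}}

```text
time: 21.22
tool_pos: [535.9, 23.7, 142.4]
tcp_rot: [-3.142, -0.0, -0.258]
contact_force: [-1.7, -0.6, -1.6]
grip_width: 36.0
finger_force: 30.0
```

```bash
python3 - <<'E'
from h import *
state(); o=get_obs(); p=np.array(o["tool_pos"]); print(proj("side",p+[0,0,19]))
J=img("side"); crop(J,280,130,120,110,5,"pics/s6.png")
E
```

```text
21.23 [535.9  23.7 142.4] [-3.142 -0.    -0.258] F [-1.7 -0.6 -1.6] w 36.0 30.0
[327.89072087 188.17221119]
```

View pics/s6.png

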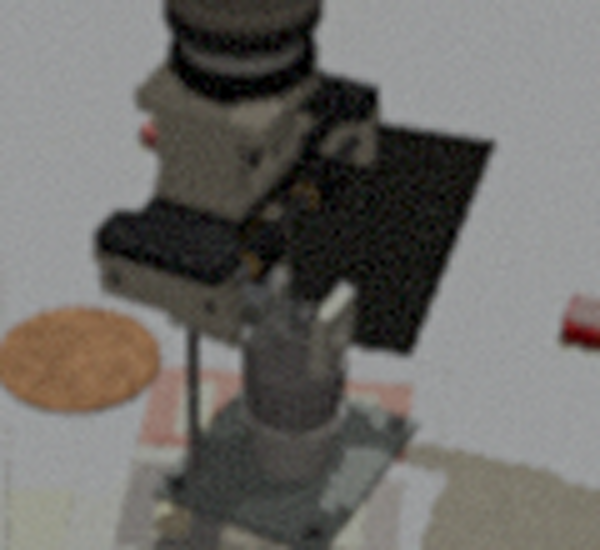

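Call:
{"api": "arm_command", "payload": {
  "gripper": [30, 30, 30, 30, 30],
  "dp": [
    [0, 0, 0.2],
    [0, 0, 0.2],
    [0, 0, 0.1],
    [0, 0, 0],
    [0, 0, 0]
  ],
  "twist": [0, 0, 0, 0, 0]
}}

```text
time: 21.9
tool_pos: [535.2, 23.7, 130.3]
tcp_rot: [-3.142, 0.001, -0.259]
contact_force: [-5.1, 2.0, 7.0]
grip_width: 35.8
finger_force: 30.0
```

Call:
{"api": "arm_command", "payload": {
  "gripper": [30, 30, 30, 30, 30],
  "dp": [
    [0, 0, 0.15],
    [0, 0, 0.15],
    [0, 0, 0],
    [0, 0, 0],
    [0, 0, 0]
  ],
  "twist": [0, 0, 0, 0, 0]
}}

```text
time: 22.52
tool_pos: [534.6, 23.8, 122.8]
tcp_rot: [3.142, 0.002, -0.259]
contact_force: [-6.5, 2.3, 9.7]
grip_width: 36.1
finger_force: 30.0
```

Call:
{"api": "arm_command", "payload": {
  "gripper": [30, 30, 30, 30, 30],
  "dp": [
    [0, 0, 0.15],
    [0, 0, 0.15],
    [0, 0, 0],
    [0, 0, 0],
    [0, 0, 0]
  ],
  "twist": [0, 0, 0, 0, 0]
}}

```text
time: 23.15
tool_pos: [534.7, 23.8, 115.3]
tcp_rot: [3.142, 0.002, -0.259]
contact_force: [-6.6, 1.6, 8.7]
grip_width: 36.0
finger_force: 30.0
```

```bash
python3 - <<'E'
from h import *
state()
J=img("side"); crop(J,280,150,100,90,6,"pics/s7.png")
E
```

```text
23.15 [534.7  23.8 115.3] [ 3.142e+00  2.000e-03 -2.590e-01] F [-6.6  1.6  8.7] w 36.0 30.0
```

View pics/s7.png

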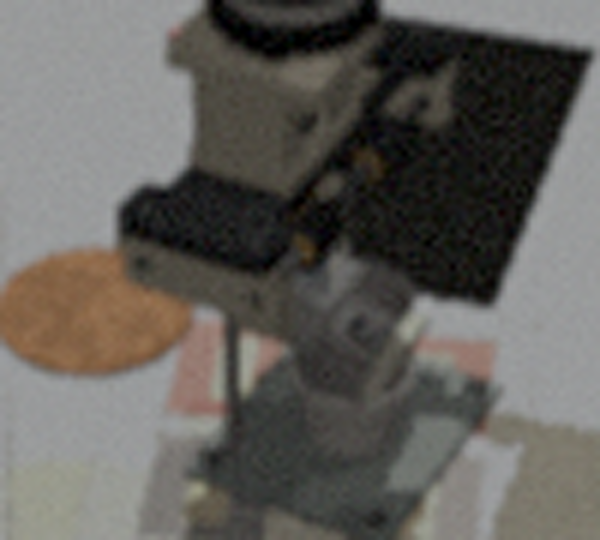

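The bottle pivoted in the grip; its flange is now low at about (349,205), mouth roughly 45° down. I carry it over to the far side of the bar.

Call:
{"api": "arm_command", "payload": {
  "gripper": [30, 30, 30, 30, 30],
  "dp": [
    [0, 0, -0.5],
    [0, 0, -0.9],
    [0, 0, -1],
    [0, 0, -1],
    [0.4, 0, 0]
  ],
  "twist": [0, 0, 0, 0, 0]
}}

```text
time: 23.82
tool_pos: [546.8, 20.7, 201.9]
tcp_rot: [-3.141, -0.005, -0.259]
contact_force: [0.1, -0.8, -0.7]
grip_width: 35.8
finger_force: 30.0
```

Call:
{"api": "arm_command", "payload": {
  "gripper": [30, 30, 30, 30, 30],
  "dp": [
    [0.7, 0.4, 0],
    [0.7, 0.6, 0],
    [0.5, 0.6, 0],
    [0.32, 0.56, 0],
    [0, 0, 0]
  ],
  "twist": [0, 0, 0, 0, 0]
}}

```text
time: 24.45
tool_pos: [585.2, -46.8, 199.2]
tcp_rot: [3.141, 0.001, -0.261]
contact_force: [-0.5, 0.5, -1.0]
grip_width: 36.1
finger_force: 30.0
```

```bash
python3 - <<'E'
from h import *
state(); o=get_obs(); p=np.array(o["tool_pos"])
ex=np.array([.966,-.259,0]); bar=np.array([511.5,-26,0])+40.5*ex+[0,0,128]
J=img("side")
f=lambda q:(np.round((proj("side",q)-[270,110])*5)).tolist()
print("grasp",f(p+[0,0,19]),"bar mid",f(bar),"bar+x ends",f(bar+50*np.array([.259,.966,0])),f(bar-50*np.array([.259,.966,0])))
crop(J,270,110,120,110,5,"pics/s8.png")
E
```

```text
24.45 [585.2 -46.8 199.2] [ 3.141e+00  1.000e-03 -2.610e-01] F [-0.5  0.5 -1. ] w 36.1 30.0
grasp [230.0, 220.0] bar mid [287.0, 371.0] bar+x ends [245.0, 419.0] [327.0, 325.0]
```

View pics/s8.png

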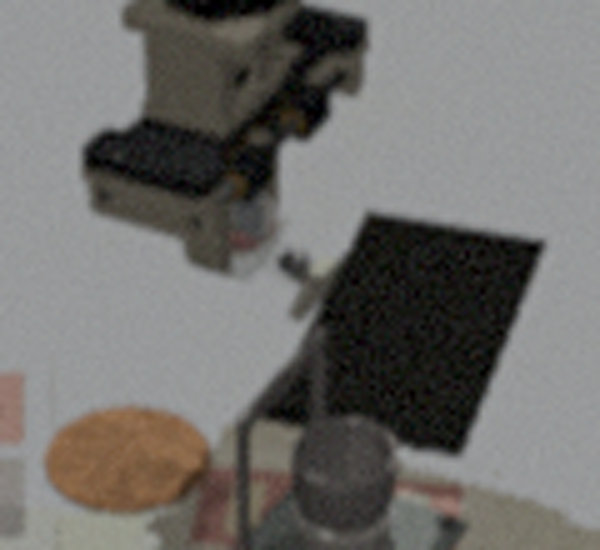

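The bar ends appear at about (245,422) and (322,328) in the crop, matching the prediction. The flange centre is near (313,290), with its lower lip near (299,316). I fit the tilt to these.

```bash
python3 - <<'E'
from h import *
o=get_obs(); p=np.array(o["tool_pos"])+[0,0,19]; ex=np.array([.966,-.259,0]); ez=np.array([0,0,1])
f=lambda q:(np.round((proj("side",q)-[270,110])*5)).tolist()
for g in(-4,-9):
  for th in(30,38,45,52):
    c,s=np.cos(np.radians(th)),np.sin(np.radians(th)); P=lambda u,w:p+ex*(u*c-w*s)+ez*(u*s+w*c)
    m=-66-g; print(g,th,"flange mid",f(P(m+4,-6)),"lip lo",f(P(m+4,-24)),"hi",f(P(m+4,12)),"impl",f(P(m+17,-6)))
E
```

```text
-4 30 flange mid [306.0, 295.0] lip lo [291.0, 314.0] hi [321.0, 276.0] impl [288.0, 280.0]
-4 38 flange mid [298.0, 302.0] lip lo [280.0, 317.0] hi [316.0, 286.0] impl [281.0, 285.0]
-4 45 flange mid [289.0, 306.0] lip lo [269.0, 319.0] hi [310.0, 294.0] impl [274.0, 288.0]
-4 52 flange mid [280.0, 310.0] lip lo [257.0, 319.0] hi [303.0, 300.0] impl [267.0, 291.0]
-9 30 flange mid [299.0, 289.0] lip lo [285.0, 308.0] hi [314.0, 270.0] impl [281.0, 274.0]
-9 38 flange mid [291.0, 295.0] lip lo [273.0, 311.0] hi [309.0, 280.0] impl [275.0, 278.0]
-9 45 flange mid [283.0, 299.0] lip lo [263.0, 312.0] hi [304.0, 287.0] impl [269.0, 281.0]
-9 52 flange mid [275.0, 302.0] lip lo [253.0, 312.0] hi [298.0, 293.0] impl [262.0, 283.0]
```

```bash
python3 - <<'E'
from h import *
I=np.mean([img("side").astype(float) for _ in range(3)],0); B=cv2.imread("pics/side0.png").astype(float)
D=np.abs(I-B).max(2); g=I.mean(2)
print("cols 306..345")
for y in range(148,182): print(y,"".join("." if D[y,x]<14 else ("#" if g[y,x]<55 else "+" if g[y,x]<85 else "o" if g[y,x]<115 else "W") for x in range(306,346)))
E
```

```text
cols 306..345
148 #######+++#######++o....................
149 #######++######++++o....................
150 ++##+#++#######++ooo....................
151 ++++++++#+++#++++ooW....................
152 +++++++++++++++++ooW....................
153 +++++++++++++++++ooW....................
154 ++##+++++++++++++ooW....................
155 +++#+++++++++++++oo.W..................#
156 +++++++++++++++++o.oW...................
157 +++++++++++++++++ooWW...................
158 o+++++++++..++++.oWW....................
159 Wo+++..++++.....oWWW.............W+.....
160 Wo++++++++....oooWWWWooWW........o#.....
161 .o++++++++oWoWWWoWWW+++ooW.........#....
162 .Wo+++++++oWWWWWWW.o##+++oW...Wo+.#.##..
163 ..Wooo++++oWWWWWW..o+##+++W..Wo+#..#....
164 .....Woo++oWWWW....Wo++##+W.WW+##.......
165 ........WWWWWW......Woo+#+oWWo+#...#....
166 ............W.........Wo++++++##........
167 .......................Wo+++++#.........
168 .......................Wo++++###.#.###.#
169 .......................o++++##...#.##...
170 ......................Wo++++##..........
171 ......................o+++o+#.....#.....
172 ......................o++oo............#
173 ......................oooW..........#.#.
174 .......................WW...#...#...##..
175 ...........................+##......#.#.
176 ..........................+++#.....#.##.
177 .........................+++......##....
178 .........................+++...#..#...#.
179 ........................o++.....#.#.....
180 .......................o++..........#...
181 ......................W++.......#.#.....
```

```bash
python3 - <<'E'
from h import *
o=get_obs(); G=np.array(o["tool_pos"])+[0,0,19]; ex=np.array([.966,-.259,0]); ey=np.array([.259,.966,0])
def pl(uv,v):
    p,d=ray("side",uv); t=((G-p)@ey+v)/(d@ey); q=p+t*d-G; return np.round([q@ex,q[2]],1)
for n,uv,v in[("flange mid",(332.8,167),0),("implant",(327.7,163.3),0),("low near lip",(328.3,173.3),18),("up far",(337.5,160.5),-18),("body right top",(325.5,150),-18)]: print(n,pl(uv,v))
E
```

```text
flange mid [-52.3 -25.6]
implant [-36.6 -18.4]
low near lip [-47.8 -36.8]
up far [-57.4 -13.5]
body right top [-20.3   9.5]
```

The ray-cast shows a tilt of only about 26°, because the bottle also slid up about 6 mm in the grip. I go back to the bar end and press further with a longer lever.

Call:
{"api": "arm_command", "payload": {
  "gripper": [30, 30, 30, 30, 30],
  "dp": [
    [-0.72, -0.55, 0],
    [-0.72, -0.55, 0],
    [-0.72, -0.55, 0],
    [-0.7, -0.55, 0],
    [0, 0, 0]
  ],
  "twist": [0, 0, 0, 0, 0]
}}

```text
time: 25.28
tool_pos: [529.3, 27.4, 200.1]
tcp_rot: [-3.141, -0.0, -0.257]
contact_force: [-0.1, -0.3, -1.7]
grip_width: 35.8
finger_force: 30.0
```

Call:
{"api": "arm_command", "payload": {
  "gripper": [30, 30, 30, 30, 30],
  "dp": [
    [0, 0, 0.8],
    [0, 0, 0.9],
    [0, 0, 0.8],
    [0, 0, 0.5],
    [0, 0, 0.2]
  ],
  "twist": [0, 0, 0, 0, 0]
}}

```text
time: 25.9
tool_pos: [530.3, 25.7, 119.2]
tcp_rot: [3.141, 0.001, -0.259]
contact_force: [0.0, 0.5, -0.6]
grip_width: 35.7
finger_force: 30.0
```

Call:
{"api": "arm_command", "payload": {
  "gripper": [30, 30, 30, 30, 30],
  "dp": [
    [0, 0, 0.15],
    [0, 0, 0.15],
    [0, 0, 0.15],
    [0, 0, 0.15],
    [0, 0, 0]
  ],
  "twist": [0, 0, 0, 0, 0]
}}

```text
time: 26.52
tool_pos: [530.9, 25.8, 106.2]
tcp_rot: [-3.141, -0.003, -0.259]
contact_force: [-3.3, -0.6, 8.2]
grip_width: 35.9
finger_force: 30.0
```

Call:
{"api": "arm_command", "payload": {
  "gripper": [30, 30, 30, 30, 30],
  "dp": [
    [0, 0, 0.12],
    [0, 0, 0.12],
    [0, 0, 0.1],
    [0, 0, 0],
    [0, 0, 0]
  ],
  "twist": [0, 0, 0, 0, 0]
}}

```text
time: 27.15
tool_pos: [531.4, 25.7, 98.1]
tcp_rot: [-3.141, -0.004, -0.259]
contact_force: [-2.0, 0.3, 8.6]
grip_width: 36.2
finger_force: 30.0
```

```bash
cat >> h.py <<'E'
def asc(x0,x1,y0,y1,base="pics/side0.png",n=3,name="side"):
    I=np.mean([img(name).astype(float) for _ in range(n)],0); B=cv2.imread(base).astype(float)
    D=np.abs(I-B).max(2); g=I.mean(2)
    for y in range(y0,y1): print(y,"".join("." if D[y,x]<14 else ("#" if g[y,x]<55 else "+" if g[y,x]<85 else "o" if g[y,x]<115 else "W") for x in range(x0,x1)))
def pl(uv,v=0,dz=19):
    "pixel of the side view -> (station x, z) from the grasp point, on the plane v mm off the bottle's mid-plane"
    o=get_obs(); G=np.array(o["tool_pos"])+[0,0,dz]; ex=np.array([.966,-.259,0]); ey=np.array([.259,.966,0])
    p,d=ray("side",uv); t=((G-p)@ey+v)/(d@ey); q=p+t*d-G; return np.round([q@ex,q[2]],1)
E
python3 - <<'E'
from h import *
state(); asc(318,360,180,215)
E
```

```text
27.15 [531.4  25.7  98.1] [-3.141 -0.004 -0.259] F [-2.   0.3  8.6] w 36.2 30.0
180 ++++++++++++++++++##....#.....##....#..#..
181 +++++++++++++.+++##.######..#.##......#...
182 ++++++++++++.++++...#.####....#...#.#.#...
183 +++++++++++.+++.##....#####.###......#..##
184 +++++++++++++++.#.##..##.###.....##.##...#
185 #++++++++.++++.##.++#.#.###.#....#.....##.
186 ####++++.++++###.+++#....#.#.#.#.......#..
187 ########.+++#.##.++##...#...#......#......
188 ########.#++#.##.+##.#.....#..............
189 ########...#..###.#..#........#...........
190 ######..#.##.#######..#.........#.........
191 #####...##.##.####..#..........##.........
192 #####.##..#...######.#....##....#.........
193 #######....#..####..######....#..#.#.....#
194 #############.#####.#+++###.#...........#.
195 ###################.#++++++###.........#..
196 #############+######..++++++####...#.#..##
197 ###################+++++++..#+##..........
198 ##################+oo++++++#+#.......#.#..
199 #################+oooo++++++##+o..........
200 #################+ooooo+++++##+W..........
201 +###########++#.++ooooo++++###+o..........
202 +++++######+++++.+ooooo+++++#++o..........
203 +.++++++++++++.+++oooo+++++##++o..........
204 +.++++++++#+++..+ooooo+++++++++W..........
205 +.++##+++++++++oooooo++++++++#+W..........
206 +.+++##+++++++++o...o+++++++##+o..........
207 +.+++++++++++++++...+++++++###+o..........
208 +++++++++++++++++.o.++++++####+...........
209 .+oo++++++++++++++o+++++++###+o.W.........
210 ..WWo+++++++++++++++##+++++#+oWWWW........
211 .....o+++++++++++++###++++++...WWW........
212 ......+++++++####++##++++++.WWWWW.........
213 .....o++++++++###+++#+++++.oWWWW.o+o......
214 .....o++++++++++###++#+++#+.WWW.o++++o....
```

Call:
{"api": "arm_command", "payload": {
  "gripper": [30, 30, 30, 30, 30],
  "dp": [
    [0, 0, -0.5],
    [0, 0, -0.9],
    [0, 0, -1],
    [0, 0, -1],
    [0, 0, -0.7]
  ],
  "twist": [0, 0, 0, 0, 0]
}}

```text
time: 27.92
tool_pos: [530.6, 25.9, 200.7]
tcp_rot: [-3.141, -0.002, -0.259]
contact_force: [0.4, -0.4, -2.0]
grip_width: 36.0
finger_force: 30.0
```

Call:
{"api": "arm_command", "payload": {
  "gripper": [30, 30, 30, 30, 30],
  "dp": [
    [0.72, 0.55, 0],
    [0.72, 0.55, 0],
    [0.72, 0.55, 0],
    [0.7, 0.55, 0],
    [0, 0, 0]
  ],
  "twist": [0, 0, 0, 0, 0]
}}

```text
time: 28.55
tool_pos: [585.9, -47.6, 197.6]
tcp_rot: [3.141, 0.001, -0.261]
contact_force: [0.1, -0.5, -1.6]
grip_width: 36.1
finger_force: 30.0
```

```bash
python3 - <<'E'
from h import *
state(); asc(310,342,150,182)
E
```

```text
28.55 [585.9 -47.6 197.6] [ 3.141e+00  1.000e-03 -2.610e-01] F [ 0.1 -0.5 -1.6] w 36.1 30.0
150 ##++#######++o+o................
151 ++++#++.#++++ooo................
152 +++++++++++++oo.................
153 +++++++++++++ooW................
154 +++++++++++++ooW................
155 +++++++++++++oo.................
156 +++++++++++++oo.................
157 ++++++++++++oo..................
158 ++++++..+++oo...................
159 ...++++...+...W.................
160 ++++++....oW....................
161 ++++++oWoWWWW..W...............#
162 ++++++oWWWWW..WooWW.............
163 ++++++oWWWW..Wo++ooW.......Wo..#
164 WWoo++oWW....o+#++oo.......W+#..
165 ...WWooW.....W+##++oWWWW..Wo+..#
166 .............Wo+#+++oWW...o+#...
167 ..............Wo+###+oWW.......#
168 ...............Wo+##oWWW.....#..
169 ................W++++oW........#
170 ................Wo+++oW........#
171 ................o+++oW........#.
172 ...............Wo++oW......##...
173 ..............Wo+ooW......#.....
174 .............Wo+ooW.....#.......
175 ..............ooWW.....+##....##
176 ..............WW......+++#.....#
177 .....................+++.......#
178 .....................+++...#....
179 ....................+++.....#.#.
180 ...................o++..........
181 ..................Wo+.......#.#.
```

```bash
python3 - <<'E'
from h import *
for n,uv,v in[("flange mid",(331.2,169),0),("implant",(327,166),0),("low near lip",(324.3,175.3),18),("high far",(338.3,163),-18),("near top lip",(331.5,168),18)]: print(n,pl(uv,v))
E
```

```text
flange mid [-47.1 -32.7]
implant [-34.1 -26.8]
low near lip [-35.2 -46.5]
high far [-59.7 -19.7]
near top lip [-57.2 -14.8]
```

Call:
{"api": "arm_command", "payload": {
  "gripper": [30, 30, 30, 30, 30],
  "dp": [
    [0, 0, 0.5],
    [0, 0, 0.5],
    [0, 0, 0.2],
    [0, 0, 0],
    [0, 0, 0]
  ],
  "twist": [0, 0, 0, 0, 0]
}}

```text
time: 29.32
tool_pos: [585.5, -45.6, 169.0]
tcp_rot: [3.142, -0.001, -0.259]
contact_force: [0.4, 0.7, -0.8]
grip_width: 35.6
finger_force: 30.0
```

Call:
{"api": "arm_command", "payload": {
  "gripper": [30, 30, 30, 30, 30],
  "dp": [
    [0, 0, 0.1],
    [0, 0, 0.1],
    [0, 0, 0],
    [0, 0, 0],
    [0, 0, 0]
  ],
  "twist": [0, 0, 0, 0, 0]
}}

```text
time: 29.95
tool_pos: [585.3, -45.6, 163.8]
tcp_rot: [3.142, -0.0, -0.259]
contact_force: [0.1, -0.1, -0.7]
grip_width: 35.9
finger_force: 30.0
```

Call:
{"api": "arm_command", "payload": {
  "gripper": [30, 30, 30, 30, 30],
  "dp": [
    [0, 0, 0.1],
    [0, 0, 0.06],
    [0, 0, 0],
    [0, 0, 0],
    [0, 0, 0]
  ],
  "twist": [0, 0, 0, 0, 0]
}}

```text
time: 30.58
tool_pos: [585.3, -45.6, 159.8]
tcp_rot: [3.142, -0.0, -0.259]
contact_force: [-0.6, 0.4, -1.8]
grip_width: 35.7
finger_force: 30.0
```

Call:
{"api": "arm_command", "payload": {
  "gripper": [30, 30, 30, 30, 30],
  "dp": [
    [0, 0, 0.08],
    [0, 0, 0.08],
    [0, 0, 0],
    [0, 0, 0],
    [0, 0, 0]
  ],
  "twist": [0, 0, 0, 0, 0]
}}

```text
time: 31.2
tool_pos: [585.1, -45.5, 155.6]
tcp_rot: [3.142, 0.0, -0.259]
contact_force: [-1.3, 0.0, -0.9]
grip_width: 35.8
finger_force: 30.0
```

Call:
{"api": "arm_command", "payload": {
  "gripper": [30, 30, 30, 30, 30],
  "dp": [
    [0, 0, 0.08],
    [0, 0, 0.08],
    [0, 0, 0],
    [0, 0, 0],
    [0, 0, 0]
  ],
  "twist": [0, 0, 0, 0, 0]
}}

```text
time: 31.82
tool_pos: [585.8, -45.7, 153.2]
tcp_rot: [-3.142, -0.002, -0.259]
contact_force: [-1.3, -0.0, 7.8]
grip_width: 35.7
finger_force: 30.0
```

The lip touches the bar top at TCP z ≈ 155. I back off along the bottle axis and tap.

Call:
{"api": "arm_command", "payload": {
  "gripper": [30, 30, 30, 30, 30],
  "dp": [
    [0, 0, -0.5],
    [0.5, 0, -0.6],
    [0.6, 0, 0],
    [0.54, 0, 0],
    [0, 0, 0]
  ],
  "twist": [0, 0, 0, 0, 0]
}}

```text
time: 32.45
tool_pos: [625.5, -56.4, 179.3]
tcp_rot: [3.141, -0.001, -0.259]
contact_force: [0.2, 0.4, -1.5]
grip_width: 35.9
finger_force: 30.0
```

Call:
{"api": "arm_command", "payload": {
  "gripper": [30, 30, 30, 30, 30],
  "dp": [
    [0, 0, 0],
    [0, 0, 0],
    [0, 0, 0],
    [-0.5, 0, 0.39],
    [-0.98, 0, 0.77]
  ],
  "twist": [0, 0, 0, 0, 0]
}}

```text
time: 33.08
tool_pos: [591.9, -47.4, 152.0]
tcp_rot: [-3.141, -0.009, -0.259]
contact_force: [18.2, -4.9, 31.1]
grip_width: 35.8
finger_force: 30.0
```

Call:
{"api": "arm_command", "payload": {
  "gripper": [30, 30, 30, 30, 30],
  "dp": [
    [0, 0, 0],
    [0.98, 0, -0.77],
    [0.5, 0, -0.39],
    [0, 0, 0],
    [0, 0, 0]
  ],
  "twist": [0, 0, 0, 0, 0]
}}

```text
time: 33.7
tool_pos: [624.0, -55.8, 178.5]
tcp_rot: [3.141, 0.002, -0.259]
contact_force: [0.4, 0.3, -1.0]
grip_width: 36.2
finger_force: 30.0
```

```bash
python3 - <<'E'
from h import *
state(); asc(300,335,155,190)
E
```

```text
33.7 [624.  -55.8 178.5] [ 3.141e+00  2.000e-03 -2.590e-01] F [ 0.4  0.3 -1. ] w 36.2 30.0
155 ##+Wo+++++oooo.....................
156 #++oo+++++ooo......................
157 +#+o++++++o+.o.....................
158 +++o++++++++.......................
159 +++ooooo++.+.......................
160 +++oWWWooo.........................
161 +++oWWWWW..........................
162 +++oWWWW...........................
163 +++oWWWW....WWoW...................
164 +++oWWW....o+++o...................
165 +++o......W+#++oW..W...............
166 o++o......W+##++oWWW...............
167 WWoo......Wo+#++oWWW...............
168 ...........Wo++++WWW...............
169 ............Wo+++oW................
170 .............o+++o.................
171 ............Wo++oW.................
172 ...........Wo++oW..................
173 ..........Wo++oW...................
174 ..........o++oW....................
175 ..........oooW.....................
176 ...........WW......................
177 ...................................
178 ...................................
179 ...................................
180 ...................................
181 ...................................
182 ...................................
183 ...................................
184 ...................................
185 ...................................
186 ...............................#...
187 .......................o++.........
188 ......................o+#..........
189 ...........WWWWW.....o+###....#....
```

Call:
{"api": "arm_command", "payload": {
  "gripper": [30, 30, 30, 30, 30],
  "dp": [
    [-0.5, 0, 0.39],
    [-0.98, 0, 0.77],
    [0.98, 0, -0.77],
    [0.5, 0, -0.39],
    [0, 0, 0]
  ],
  "twist": [0, 0, 0, 0, 0]
}}

```text
time: 34.48
tool_pos: [625.4, -56.3, 179.6]
tcp_rot: [3.142, -0.002, -0.259]
contact_force: [-0.3, 0.4, -1.3]
grip_width: 35.5
finger_force: 30.0
```

Call:
{"api": "arm_command", "payload": {
  "gripper": [30, 30, 30, 30, 30],
  "dp": [
    [-0.5, 0, 0.39],
    [-0.98, 0, 0.77],
    [0.98, 0, -0.77],
    [0.5, 0, -0.39],
    [0, 0, 0]
  ],
  "twist": [0, 0, 0, 0, 0]
}}

```text
time: 35.1
tool_pos: [624.8, -56.1, 179.1]
tcp_rot: [3.142, -0.0, -0.259]
contact_force: [0.9, 0.1, -1.9]
grip_width: 36.2
finger_force: 30.0
```

```bash
python3 - <<'E'
from h import *
state(); asc(300,325,155,180)
E
```

```text
35.1 [624.8 -56.1 179.1] [ 3.142 -0.    -0.259] F [ 0.9  0.1 -1.9] w 36.2 30.0
155 +#+oo++++++++............
156 +++o+++++#++.............
157 +++o++++##++.............
158 +#+o++++##++.............
159 +++ooooo++.+.............
160 +++oWWWWWo...............
161 +++oW......WW............
162 +++oW.....WWo............
163 +++o......WooW...W.......
164 +++o......WWW..WWW.......
165 +++o.........WWWWW.......
166 o++o........WWoWWW.......
167 WWoW.......WWooWW........
168 ..........Woo+ooW........
169 ..........oo++oW.........
170 .........Wo++oW..........
171 ........Wo++oW...........
172 .......Wo+ooW............
173 .......Wooo..............
174 ........WW...............
175 .........................
176 .........................
177 .........................
178 .........................
179 .........................
```

Row and column readings show the dark implant gone from the neck, so bottle A is empty. I lay it on the mat.

Call:
{"api": "arm_command", "payload": {
  "gripper": [30, 30, 30, 30, 30],
  "dp": [
    [0, 0.7, 0],
    [0, 1, 0],
    [0, 1, 0],
    [0, 1, 0],
    [0, 1, 0]
  ],
  "twist": [0, 0, 0, 0, 0]
}}

```text
time: 35.88
tool_pos: [593.6, -171.4, 178.9]
tcp_rot: [3.141, 0.001, -0.26]
contact_force: [0.2, 0.3, -1.1]
grip_width: 35.7
finger_force: 30.0
```

Call:
{"api": "arm_command", "payload": {
  "gripper": [30, 30, 30, 30, 30],
  "dp": [
    [-0.35, 1, 0],
    [-0.35, 1, 0],
    [-0.35, 1, 0],
    [-0.35, 1, 0],
    [-0.35, 1, 0]
  ],
  "twist": [0, 0, 0, 0, 0]
}}

```text
time: 36.5
tool_pos: [518.9, -280.7, 179.0]
tcp_rot: [3.141, 0.001, -0.26]
contact_force: [0.5, 0.1, -0.8]
grip_width: 35.6
finger_force: 30.0
```

Call:
{"api": "arm_command", "payload": {
  "gripper": [30, 30, 30, 30, 30],
  "dp": [
    [-0.35, 1, 0],
    [-0.24, 1, 0.3],
    [0, 0.56, 0.9],
    [0, 0, 1],
    [0, 0, 1]
  ],
  "twist": [0, 0, 0, 0, 0]
}}

```text
time: 37.12
tool_pos: [488.5, -338.3, 98.3]
tcp_rot: [3.141, 0.0, -0.26]
contact_force: [0.1, 0.1, -1.1]
grip_width: 35.5
finger_force: 30.0
```

Call:
{"api": "arm_command", "payload": {
  "gripper": [30, 30, 30, 30, 30],
  "dp": [
    [0, 0, 1],
    [0, 0, 0.8],
    [0, 0, 0.5],
    [0, 0, 0.2],
    [0, 0, 0]
  ],
  "twist": [0, 0, 0, 0, 0]
}}

```text
time: 37.75
tool_pos: [489.8, -337.7, 36.9]
tcp_rot: [3.141, -0.0, -0.259]
contact_force: [0.6, -0.4, -0.2]
grip_width: 35.7
finger_force: 30.0
```

Call:
{"api": "arm_command", "payload": {
  "gripper": [30, 30, 30, 30, 30],
  "dp": [
    [0, 0, 0.25],
    [0.15, 0, 0.2],
    [0.2, 0, 0.2],
    [0.2, 0, 0.2],
    [0, 0, 0]
  ],
  "twist": [0, 0, 0, 0, 0]
}}

```text
time: 38.38
tool_pos: [504.4, -341.3, 16.3]
tcp_rot: [3.141, -0.002, -0.259]
contact_force: [1.0, 1.8, 5.2]
grip_width: 35.8
finger_force: 30.0
```

Call:
{"api": "arm_command", "payload": {
  "gripper": [30, 30, 30, 30, 30],
  "dp": [
    [0.15, 0, 0.15],
    [0.1, 0, 0.12],
    [0, 0, 0],
    [0, 0, 0],
    [0, 0, 0]
  ],
  "twist": [0, 0, 0, 0, 0]
}}

```text
time: 39.0
tool_pos: [510.5, -342.9, 9.8]
tcp_rot: [3.141, -0.003, -0.259]
contact_force: [1.8, 1.9, 5.5]
grip_width: 35.8
finger_force: 30.0
```

Call:
{"api": "arm_command", "payload": {
  "gripper": [30, 30, 30, 30, 50],
  "dp": [
    [0.08, 0, 0.1],
    [0.08, 0, 0.1],
    [0, 0, 0],
    [0, 0, 0],
    [0, 0, 0]
  ],
  "twist": [0, 0, 0, 0, 0]
}}

```text
time: 39.62
tool_pos: [513.6, -343.7, 4.0]
tcp_rot: [3.141, -0.001, -0.259]
contact_force: [-0.3, 0.3, 0.1]
grip_width: 41.6
finger_force: 0.0
```

Call:
{"api": "arm_command", "payload": {
  "gripper": [50, 50, 50, 50, 50],
  "dp": [
    [0, 0, 0],
    [0, 0, 0],
    [0, 0, -0.5],
    [0, 0, -1],
    [0, 0, -1]
  ],
  "twist": [0, 0, 0, 0, 0]
}}

```text
time: 40.25
tool_pos: [513.1, -343.7, 67.7]
tcp_rot: [3.141, -0.0, -0.259]
contact_force: [0.4, -0.6, 0.6]
grip_width: 50.4
finger_force: 0.0
```

Call:
{"api": "arm_command", "payload": {
  "gripper": [50, 50, 50, 50, 50],
  "dp": [
    [0, 0, -1],
    [0, 0, -1],
    [0, 0, -1],
    [0, 0, -1],
    [0, 0, -1]
  ],
  "twist": [0, 0, 0, 0, 0]
}}

```text
time: 40.88
tool_pos: [513.0, -343.5, 193.0]
tcp_rot: [3.141, -0.001, -0.259]
contact_force: [0.3, -0.7, -0.2]
grip_width: 50.5
finger_force: 0.0
```

```bash
python3 - <<'E'
from h import *
state(); I=img("top"); J=img("side")
a=cv2.resize(I[185:265,300:480],None,fx=4.4,fy=4.4,interpolation=2)
b=cv2.resize(np.hstack([J[170:240,280:370],J[250:320,270:360]]),None,fx=4.4,fy=3.5,interpolation=2)
h=np.vstack([a,b]); cv2.imwrite("pics/p9.png",h); print(a.shape,b.shape)
E
```

```text
40.88 [ 513.  -343.5  193. ] [ 3.141e+00 -1.000e-03 -2.590e-01] F [ 0.3 -0.7 -0.2] w 50.5 0.0
(352, 792, 3) (245, 792, 3)
```

View pics/p9.png

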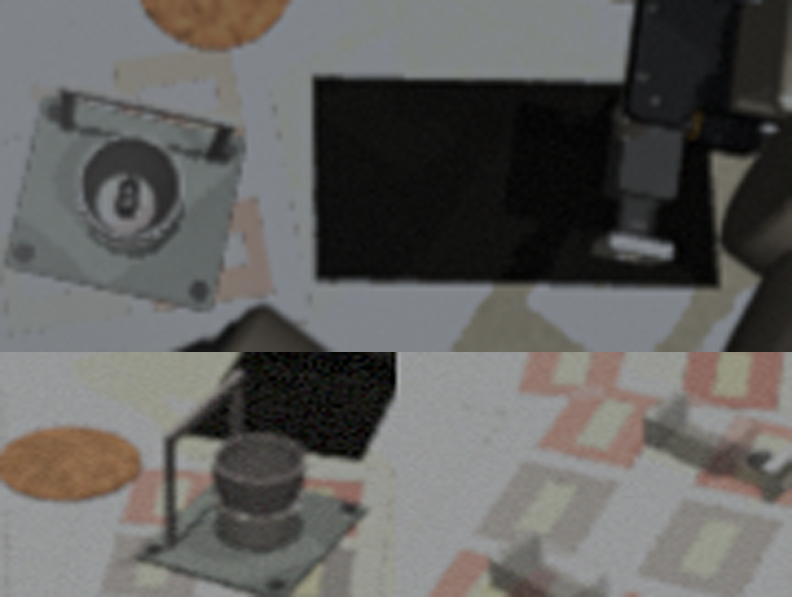

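The picture shows the implant lying in the cup and bottle A flat on the mat. I check that B and C are unmoved.

```bash
python3 - <<'E'
from h import *
for n in("side","top"):
    A=cv2.GaussianBlur(cv2.imread(f"pics/{n}0.png"),(3,3),0).astype(int); B=cv2.GaussianBlur(img(n),(3,3),0).astype(int); D=np.abs(A-B).max(2)
    for k,b in (dict(B=(322,262,374,300),C=(285,300,335,348)) if n=="side" else dict(B=(234,236,266,282),C=(172,220,208,266))).items(): print(n,k,(D[b[1]:b[3],b[0]:b[2]]>22).sum())
state()
E
```

```text
side B 0
side C 0
top B 0
top C 0
41.08 [ 513.  -343.5  191.5] [ 3.141e+00 -1.000e-03 -2.590e-01] F [ 0.2 -0.4  0.4] w 49.8 0.0
```

Call:
{"api": "arm_command", "payload": {
  "gripper": [85, 85, 85, 85, 85],
  "dp": [
    [-0.36, -1, 0],
    [-0.36, -1, 0],
    [-0.36, -1, 0],
    [-0.36, -1, 0],
    [-0.36, -1, 0]
  ],
  "twist": [0, 0, 0, 0, 0]
}}

```text
time: 41.7
tool_pos: [500.7, -209.9, 189.8]
tcp_rot: [-3.141, 0.003, -0.259]
contact_force: [-0.4, 0.2, 0.1]
grip_width: 84.6
finger_force: 0.0
```

Call:
{"api": "arm_command", "payload": {
  "gripper": [85, 85, 85, 85, 85],
  "dp": [
    [-0.36, -1, 0],
    [-0.36, -1, 0],
    [-0.36, -1, 0],
    [-0.36, -1, 0],
    [-0.36, -1, 0]
  ],
  "twist": [0, 0, 0, 0, 0]
}}

```text
time: 42.32
tool_pos: [489.1, -77.7, 189.9]
tcp_rot: [-3.142, 0.003, -0.259]
contact_force: [0.2, -0.1, -1.2]
grip_width: 85.0
finger_force: 0.0
```

Call:
{"api": "arm_command", "payload": {
  "gripper": [85, 85, 85, 85, 85],
  "dp": [
    [-0.36, -1, 0],
    [-0.36, -1, 0],
    [-0.36, -1, 0],
    [-0.36, -1, 0],
    [-0.36, -1, 0]
  ],
  "twist": [0, 0, 0, 0, 0]
}}

```text
time: 42.95
tool_pos: [477.6, 54.4, 189.9]
tcp_rot: [3.141, 0.002, -0.259]
contact_force: [-0.3, -0.4, 0.2]
grip_width: 84.7
finger_force: 0.0
```

Call:
{"api": "arm_command", "payload": {
  "gripper": [85, 85, 85, 85, 85],
  "dp": [
    [-0.36, -1, 0],
    [-0.36, -1, 0],
    [-0.36, -1, 0],
    [-0.36, -1, 0],
    [-0.36, -1, 0]
  ],
  "twist": [0, 0, 0, 0, 0]
}}

```text
time: 43.58
tool_pos: [466.1, 186.5, 189.8]
tcp_rot: [3.14, 0.002, -0.259]
contact_force: [-0.2, 0.7, -0.4]
grip_width: 84.9
finger_force: 0.0
```

Call:
{"api": "arm_command", "payload": {
  "gripper": [85, 85, 85, 85, 85],
  "dp": [
    [0, 0, 0.5],
    [0, 0, 1],
    [0, 0, 1],
    [0, 0, 1],
    [0, 0, 0]
  ],
  "twist": [0.8, 0.79, 0, 0, 0]
}}

```text
time: 44.2
tool_pos: [465.0, 185.4, 101.2]
tcp_rot: [3.138, 0.005, -0.398]
contact_force: [-0.2, -0.4, -0.1]
grip_width: 85.2
finger_force: 0.0
```

Call:
{"api": "arm_command", "payload": {
  "gripper": [85, 85, 85, 85, 85],
  "dp": [
    [0, 0, 1],
    [0, 0, 1],
    [0, 0, 0.9],
    [0, 0, 0.6],
    [0, 0, 0.3]
  ],
  "twist": [0, 0, 0, 0, 0]
}}

```text
time: 44.82
tool_pos: [467.1, 185.9, 8.4]
tcp_rot: [3.141, 0.0, -0.398]
contact_force: [-0.1, 0.7, 0.4]
grip_width: 85.1
finger_force: 0.0
```

Call:
{"api": "arm_command", "payload": {
  "gripper": [85, 30, 30, 30, 30],
  "dp": [
    [0, 0, 0.1],
    [0, 0, 0],
    [0, 0, 0],
    [0, 0, 0],
    [0, 0, 0]
  ],
  "twist": [0, 0, 0, 0, 0]
}}

```text
time: 45.45
tool_pos: [467.2, 185.9, 6.4]
tcp_rot: [-3.141, -0.0, -0.398]
contact_force: [0.0, 0.1, -0.4]
grip_width: 49.8
finger_force: 0.0
```

Call:
{"api": "arm_command", "payload": {
  "gripper": [30, 30, 30, 30, 30],
  "dp": [
    [0, 0, 0],
    [0, 0, 0],
    [0, 0, -0.4],
    [0, 0, -1],
    [0, 0, -1]
  ],
  "twist": [0, 0, 0, 0, 0]
}}

```text
time: 46.08
tool_pos: [466.8, 185.8, 67.1]
tcp_rot: [3.141, 0.0, -0.398]
contact_force: [0.4, 0.5, -1.5]
grip_width: 36.1
finger_force: 29.6
```

Call:
{"api": "arm_command", "payload": {
  "gripper": [30, 30, 30, 30, 30],
  "dp": [
    [0, 0, -1],
    [0, 0, -1],
    [0, 0, -1],
    [0, 0, -0.9],
    [0, 0, 0]
  ],
  "twist": [-0.8, -0.79, 0, 0, 0]
}}

```text
time: 46.7
tool_pos: [467.9, 186.1, 165.5]
tcp_rot: [-3.14, -0.003, -0.259]
contact_force: [0.3, -0.3, -1.2]
grip_width: 35.7
finger_force: 29.6
```

Call:
{"api": "arm_command", "payload": {
  "gripper": [30, 30, 30, 30, 30],
  "dp": [
    [0.7, 0.93, 0],
    [0.7, 0.93, 0],
    [0.7, 0.93, 0],
    [0.7, 0.93, 0],
    [0.69, 0.93, 0]
  ],
  "twist": [0, 0, 0, 0, 0]
}}

```text
time: 47.32
tool_pos: [521.2, 50.3, 162.5]
tcp_rot: [3.141, 0.002, -0.259]
contact_force: [-0.2, 0.4, -1.0]
grip_width: 35.8
finger_force: 29.6
```

Call:
{"api": "arm_command", "payload": {
  "gripper": [30, 30, 30, 30, 30],
  "dp": [
    [0.68, 0.92, 0],
    [0, 0, 0.5],
    [0, 0, 0.4],
    [0, 0, 0.1],
    [0, 0, 0]
  ],
  "twist": [0, 0, 0, 0, 0]
}}

```text
time: 47.95
tool_pos: [531.8, 25.3, 138.4]
tcp_rot: [3.141, 0.001, -0.258]
contact_force: [0.3, 0.6, -1.4]
grip_width: 35.9
finger_force: 29.6
```

Call:
{"api": "arm_command", "payload": {
  "gripper": [30, 30, 30, 30, 30],
  "dp": [
    [0, 0, 0.15],
    [0, 0, 0.15],
    [0, 0, 0.15],
    [0, 0, 0.15],
    [0, 0, 0]
  ],
  "twist": [0, 0, 0, 0, 0]
}}

```text
time: 48.58
tool_pos: [532.0, 24.6, 123.3]
tcp_rot: [3.141, 0.001, -0.259]
contact_force: [-0.2, -0.5, -1.4]
grip_width: 36.1
finger_force: 29.6
```

Call:
{"api": "arm_command", "payload": {
  "gripper": [30, 30, 30, 30, 30],
  "dp": [
    [0, 0, 0.15],
    [0, 0, 0.15],
    [0, 0, 0.15],
    [0, 0, 0.15],
    [0, 0, 0]
  ],
  "twist": [0, 0, 0, 0, 0]
}}

```text
time: 49.2
tool_pos: [532.0, 24.6, 108.3]
tcp_rot: [3.141, 0.001, -0.259]
contact_force: [-0.6, 0.5, -1.3]
grip_width: 36.2
finger_force: 29.6
```

Call:
{"api": "arm_command", "payload": {
  "gripper": [30, 30, 30, 30, 30],
  "dp": [
    [0, 0, 0.15],
    [0, 0, 0.15],
    [0, 0, 0.15],
    [0, 0, 0.05],
    [0, 0, 0]
  ],
  "twist": [0, 0, 0, 0, 0]
}}

```text
time: 49.82
tool_pos: [532.2, 24.6, 96.1]
tcp_rot: [3.141, 0.0, -0.259]
contact_force: [0.1, -0.3, -1.7]
grip_width: 36.3
finger_force: 29.6
```

No contact, so B is held closer to its base than I estimated. I probe its base against the bar side to find the grip offset.

Call:
{"api": "arm_command", "payload": {
  "gripper": [30, 30, 30, 30, 30],
  "dp": [
    [0, 0, -0.6],
    [0, 0, -0.4],
    [0.1, 0, 0],
    [0.1, 0, 0],
    [0, 0, 0]
  ],
  "twist": [0, 0, 0, 0, 0]
}}

```text
time: 50.45
tool_pos: [535.3, 23.8, 120.6]
tcp_rot: [3.141, 0.004, -0.259]
contact_force: [-6.4, 2.7, 1.3]
grip_width: 36.1
finger_force: 29.6
```

Call:
{"api": "arm_command", "payload": {
  "gripper": [30, 30, 30, 30, 30],
  "dp": [
    [0.08, 0, 0],
    [0.08, 0, 0],
    [0, 0, 0],
    [0, 0, 0],
    [0, 0, 0]
  ],
  "twist": [0, 0, 0, 0, 0]
}}

```text
time: 51.08
tool_pos: [535.4, 23.8, 119.9]
tcp_rot: [3.141, 0.013, -0.259]
contact_force: [-17.5, 5.6, 8.1]
grip_width: 36.0
finger_force: 29.7
```

Call:
{"api": "arm_command", "payload": {
  "gripper": [30, 30, 30, 30, 30],
  "dp": [
    [0.08, 0, 0],
    [0.08, 0, 0],
    [0, 0, 0],
    [0, 0, 0],
    [0, 0, 0]
  ],
  "twist": [0, 0, 0, 0, 0]
}}

```text
time: 51.7
tool_pos: [535.6, 23.6, 119.2]
tcp_rot: [3.14, 0.022, -0.259]
contact_force: [-27.3, 7.6, 12.6]
grip_width: 36.2
finger_force: 29.9
```

Call:
{"api": "arm_command", "payload": {
  "gripper": [30, 30, 30, 30, 30],
  "dp": [
    [-0.3, 0, 0],
    [-0.1, 0, -0.6],
    [0, 0, -0.6],
    [0, 0, 0],
    [0, 0, 0]
  ],
  "twist": [0, 0, 0, 0, 0]
}}

```text
time: 52.32
tool_pos: [535.4, 23.7, 151.4]
tcp_rot: [-3.142, -0.001, -0.259]
contact_force: [-0.4, 0.1, -1.3]
grip_width: 35.8
finger_force: 29.8
```

Call:
{"api": "arm_command", "payload": {
  "gripper": [30, 30, 30, 30, 30],
  "dp": [
    [0.17, 0, 0],
    [0, 0, 0.4],
    [0, 0, 0.2],
    [0, 0, 0.15],
    [0, 0, 0]
  ],
  "twist": [0, 0, 0, 0, 0]
}}

```text
time: 52.95
tool_pos: [538.7, 22.7, 132.7]
tcp_rot: [3.141, 0.001, -0.259]
contact_force: [-3.0, 0.0, 4.5]
grip_width: 35.7
finger_force: 30.0
```

Call:
{"api": "arm_command", "payload": {
  "gripper": [30, 30, 30, 30, 30],
  "dp": [
    [0, 0, 0.12],
    [0, 0, 0.12],
    [0, 0, 0.12],
    [0, 0, 0],
    [0, 0, 0]
  ],
  "twist": [0, 0, 0, 0, 0]
}}

```text
time: 53.58
tool_pos: [537.8, 23.0, 124.2]
tcp_rot: [3.141, 0.002, -0.259]
contact_force: [-8.8, 1.0, 11.1]
grip_width: 35.8
finger_force: 30.0
```

Call:
{"api": "arm_command", "payload": {
  "gripper": [30, 30, 30, 30, 30],
  "dp": [
    [0, 0, 0.12],
    [0, 0, 0.12],
    [0, 0, 0.12],
    [0, 0, 0],
    [0, 0, 0]
  ],
  "twist": [0, 0, 0, 0, 0]
}}

```text
time: 54.2
tool_pos: [538.0, 22.9, 115.2]
tcp_rot: [3.141, 0.002, -0.259]
contact_force: [-7.9, 0.5, 10.2]
grip_width: 35.9
finger_force: 30.0
```

Call:
{"api": "arm_command", "payload": {
  "gripper": [30, 30, 30, 30, 30],
  "dp": [
    [0, 0, 0.12],
    [0, 0, 0.12],
    [0, 0, 0.12],
    [0, 0, 0],
    [0, 0, 0]
  ],
  "twist": [0, 0, 0, 0, 0]
}}

```text
time: 54.82
tool_pos: [538.8, 22.7, 106.5]
tcp_rot: [3.141, 0.0, -0.259]
contact_force: [-7.3, 1.3, 10.6]
grip_width: 35.6
finger_force: 30.0
```

Call:
{"api": "arm_command", "payload": {
  "gripper": [30, 30, 30, 30, 30],
  "dp": [
    [0, 0, 0.12],
    [0, 0, 0.08],
    [0, 0, 0],
    [0, 0, 0],
    [0, 0, 0]
  ],
  "twist": [0, 0, 0, 0, 0]
}}

```text
time: 55.45
tool_pos: [539.3, 22.6, 101.7]
tcp_rot: [3.141, -0.001, -0.259]
contact_force: [-5.3, -0.5, 11.4]
grip_width: 36.1
finger_force: 30.0
```

Call:
{"api": "arm_command", "payload": {
  "gripper": [30, 30, 30, 30, 30],
  "dp": [
    [0, 0, -0.5],
    [0, 0, -0.9],
    [0, 0, -1],
    [0, 0, -1],
    [0, 0, -0.5]
  ],
  "twist": [0, 0, 0, 0, 0]
}}

```text
time: 56.08
tool_pos: [539.7, 22.7, 199.4]
tcp_rot: [-3.141, -0.002, -0.259]
contact_force: [-0.1, 0.5, -1.5]
grip_width: 35.6
finger_force: 30.0
```

Call:
{"api": "arm_command", "payload": {
  "gripper": [30, 30, 30, 30, 30],
  "dp": [
    [0.62, 0.55, 0],
    [0.63, 0.55, 0],
    [0.63, 0.55, 0],
    [0.62, 0.53, 0],
    [0, 0, 0]
  ],
  "twist": [0, 0, 0, 0, 0]
}}

```text
time: 56.7
tool_pos: [586.3, -48.0, 196.8]
tcp_rot: [3.141, 0.001, -0.261]
contact_force: [-0.3, 0.7, -2.0]
grip_width: 35.7
finger_force: 30.0
```

```bash
python3 - <<'E'
from h import *
state(); asc(310,348,150,186)
E
```

```text
56.7 [586.3 -48.  196.8] [ 3.141e+00  1.000e-03 -2.610e-01] F [-0.3  0.7 -2. ] w 35.7 30.0
150 ##+########++ooW.....................W
151 +++###+###+++ooW....................WW
152 +++++++++++++.o...................WWWo
153 +++++++++++++ooW.................+WWWo
154 +++++++++++++ooW.................+oWoo
155 +++++++++++++oo..................#+oo+
156 +++++++++++++oo..................#+o++
157 ++++++++++++oo...................#++++
158 ++++++..+++oo....................#+o++
159 ...++++..........................#++++
160 ++++++....o.....................##++++
161 ++++++ooWWWWW...................##+++#
162 ++++++oWWWWWWW..................##.###
163 ++++++oWWWWWWW..WWW.........+.........
164 Woo+++oWWWWWWW.WoooWW......Wo+.......#
165 ..WWoooWWWWWW.Wo+#+oWW....WWWo#..#.#..
166 .....WWWWWW...W+##+ooW....WWWo#.......
167 .......WW.....Wo+#+++oWWWWWWW+##......
168 ...............Wo+##++oW.WWWo#..###...
169 ................Wo+##+oWWWWo##.#......
170 .................W+##+oWWWo##.........
171 .................Wo+++o.Wo#..###....##
172 ..................o++++.+##.#........#
173 .................oo++++##.......#.#...
174 ................oo++oo+.#...##...#....
175 ...............Wo++oWo+###......#.#...
176 ..............Wo++oW..+++#.....#..#...
177 ...............oooW..+++..............
178 ................W....+++...##......##.
179 ....................o++.....#.#.......
180 ...................o++..........#.....
181 ..................W++.......#.#.##....
182 .................o++..................
183 ................o++.............#....#
184 ...............W+##.............#..#..
185 ..............W++#.........#..........
```

```bash
python3 - <<'E'
from h import *
for n,uv,v in[("flange mid",(332.3,170.5),0),("implant",(328.3,167.7),0),("low near lip",(325.2,177.3),18),("high far",(340,164.2),-18),("near top lip",(332.5,170.3),18)]: print(n,pl(uv,v))
E
```

```text
flange mid [-51. -36.]
implant [-38.6 -30.7]
low near lip [-38.4 -51.8]
high far [-65.4 -21.5]
near top lip [-60.7 -20.8]
```

Call:
{"api": "arm_command", "payload": {
  "gripper": [30, 30, 30, 30, 30],
  "dp": [
    [0.5, 0, 0],
    [0.7, 0, 0.2],
    [0.55, 0, 0.32],
    [0, 0, 0],
    [0, 0, 0]
  ],
  "twist": [0, 0, 0, 0, 0]
}}

```text
time: 57.48
tool_pos: [627.5, -56.8, 184.8]
tcp_rot: [3.142, 0.001, -0.259]
contact_force: [-0.3, -0.2, -0.8]
grip_width: 35.8
finger_force: 30.0
```

Call:
{"api": "arm_command", "payload": {
  "gripper": [30, 30, 30, 30, 30],
  "dp": [
    [0, 0, 0],
    [0, 0, 0],
    [0, 0, 0],
    [-0.5, 0, 0.39],
    [-0.98, 0, 0.77]
  ],
  "twist": [0, 0, 0, 0, 0]
}}

```text
time: 58.1
tool_pos: [594.7, -48.4, 157.5]
tcp_rot: [-3.141, -0.008, -0.259]
contact_force: [19.0, -4.4, 31.1]
grip_width: 35.8
finger_force: 30.0
```

Call:
{"api": "arm_command", "payload": {
  "gripper": [30, 30, 30, 30, 30],
  "dp": [
    [0, 0, 0],
    [0.98, 0, -0.77],
    [0.5, 0, -0.39],
    [0, 0, 0],
    [0, 0, 0]
  ],
  "twist": [0, 0, 0, 0, 0]
}}

```text
time: 58.72
tool_pos: [627.0, -56.9, 184.1]
tcp_rot: [3.141, 0.002, -0.259]
contact_force: [-0.6, -0.1, -1.2]
grip_width: 36.0
finger_force: 30.0
```

Call:
{"api": "arm_command", "payload": {
  "gripper": [30, 30, 30, 30, 30],
  "dp": [
    [-0.5, 0, 0.39],
    [-0.98, 0, 0.77],
    [0.98, 0, -0.77],
    [0.5, 0, -0.39],
    [0, 0, 0]
  ],
  "twist": [0, 0, 0, 0, 0]
}}

```text
time: 59.35
tool_pos: [628.0, -57.2, 185.0]
tcp_rot: [3.142, -0.001, -0.259]
contact_force: [0.1, -0.6, -1.1]
grip_width: 35.7
finger_force: 30.0
```

```bash
python3 - <<'E'
from h import *
state(); asc(300,325,152,180)
E
```

```text
59.35 [628.  -57.2 185. ] [ 3.142e+00 -1.000e-03 -2.590e-01] F [ 0.1 -0.6 -1.1] w 35.7 30.0
152 ++oo+++++ooo.............
153 ++oo+++++oo..............
154 ++o++++++oooW............
155 #+o++++++oooo............
156 ++o++++++oo..............
157 #+oooooo++++.............
158 ++oWWWWW.+++.............
159 ++oWWWW...o..............
160 ++oWWWW..................
161 ++oWWWW..................
162 ++oWWWW.....WW...........
163 ++oW.......WooW..........
164 ++o........WooW..WW......
165 WoW.........WWWWWW.......
166 ..............WooWW......
167 .............WoooWW......
168 ...........WWo++oW.......
169 ...........Wo+++oW.......
170 ..........Wo+++oW........
171 .........Wo++ooW.........
172 ........Wo++ooW..........
173 ........Wo+oW............
174 ........WooW.............
175 .........WW..............
176 .........................
177 .........................
178 .........................
179 .........................
```

Bottle B's implant is out as well. I lay B on the mat beside A.

Call:
{"api": "arm_command", "payload": {
  "gripper": [30, 30, 30, 30, 30],
  "dp": [
    [0, 0.7, 0],
    [0, 1, 0],
    [0, 1, 0],
    [0, 1, 0],
    [0, 1, 0]
  ],
  "twist": [0, 0, 0, 0, 0]
}}

```text
time: 60.12
tool_pos: [596.7, -172.5, 184.7]
tcp_rot: [3.141, 0.001, -0.259]
contact_force: [0.8, 0.1, -0.8]
grip_width: 36.0
finger_force: 30.0
```

Call:
{"api": "arm_command", "payload": {
  "gripper": [30, 30, 30, 30, 30],
  "dp": [
    [-0.65, 0.95, 0],
    [-0.65, 0.95, 0],
    [-0.65, 0.95, 0],
    [-0.65, 0.95, 0],
    [-0.65, 0.92, 0]
  ],
  "twist": [0, 0, 0, 0, 0]
}}

```text
time: 60.75
tool_pos: [487.3, -265.2, 184.8]
tcp_rot: [3.141, 0.001, -0.26]
contact_force: [0.8, -0.3, -1.4]
grip_width: 36.0
finger_force: 30.0
```

Call:
{"api": "arm_command", "payload": {
  "gripper": [30, 30, 30, 30, 30],
  "dp": [
    [0, 0, 0.6],
    [0, 0, 1],
    [0, 0, 1],
    [0, 0, 1],
    [0, 0, 1]
  ],
  "twist": [0, 0, 0, 0, 0]
}}

```text
time: 61.38
tool_pos: [488.8, -263.6, 68.4]
tcp_rot: [-3.141, 0.001, -0.259]
contact_force: [-0.0, 0.4, -1.0]
grip_width: 36.0
finger_force: 30.0
```

Call:
{"api": "arm_command", "payload": {
  "gripper": [30, 30, 30, 30, 30],
  "dp": [
    [0, 0, 0.7],
    [0, 0, 0.4],
    [0, 0, 0.2],
    [0, 0, 0.2],
    [0.05, 0, 0.15]
  ],
  "twist": [0, 0, 0, 0, 0]
}}

```text
time: 62.0
tool_pos: [490.9, -264.6, 29.7]
tcp_rot: [3.141, -0.002, -0.259]
contact_force: [-0.5, 2.2, 13.8]
grip_width: 36.0
finger_force: 30.0
```

Call:
{"api": "arm_command", "payload": {
  "gripper": [30, 30, 30, 30, 30],
  "dp": [
    [0.2, 0, 0.18],
    [0.2, 0, 0.2],
    [0.2, 0, 0.2],
    [0.15, 0, 0.15],
    [0, 0, 0]
  ],
  "twist": [0, 0, 0, 0, 0]
}}

```text
time: 62.62
tool_pos: [509.5, -269.5, 11.5]
tcp_rot: [3.141, -0.002, -0.259]
contact_force: [0.5, 1.5, 4.1]
grip_width: 35.7
finger_force: 30.0
```

Call:
{"api": "arm_command", "payload": {
  "gripper": [30, 30, 30, 30, 50],
  "dp": [
    [0.08, 0, 0.12],
    [0.08, 0, 0.1],
    [0, 0, 0.05],
    [0, 0, 0],
    [0, 0, 0]
  ],
  "twist": [0, 0, 0, 0, 0]
}}

```text
time: 63.25
tool_pos: [512.8, -270.4, 4.3]
tcp_rot: [3.141, -0.001, -0.259]
contact_force: [0.1, -0.1, -0.6]
grip_width: 41.9
finger_force: 0.0
```

Call:
{"api": "arm_command", "payload": {
  "gripper": [50, 50, 50, 50, 50],
  "dp": [
    [0, 0, 0],
    [0, 0, 0],
    [0, 0, -0.5],
    [0, 0, -1],
    [0, 0, -1]
  ],
  "twist": [0, 0, 0, 0, 0]
}}

```text
time: 63.88
tool_pos: [512.3, -270.2, 67.6]
tcp_rot: [3.141, -0.0, -0.259]
contact_force: [0.1, -0.3, 0.0]
grip_width: 50.2
finger_force: 0.0
```

Call:
{"api": "arm_command", "payload": {
  "gripper": [50, 50, 50, 50, 50],
  "dp": [
    [0, 0, -1],
    [0, 0, -1],
    [0, 0, -1],
    [0, 0, -1],
    [0, 0, -1]
  ],
  "twist": [0, 0, 0, 0, 0]
}}

```text
time: 64.5
tool_pos: [512.2, -270.1, 193.0]
tcp_rot: [3.141, -0.001, -0.259]
contact_force: [-0.0, -0.7, -0.3]
grip_width: 49.9
finger_force: 0.0
```

```bash
python3 - <<'E'
from h import *
for n in("side","top"):
    A=cv2.GaussianBlur(cv2.imread(f"pics/{n}0.png"),(3,3),0).astype(int); I=img(n); B=cv2.GaussianBlur(I,(3,3),0).astype(int); D=np.abs(A-B).max(2)
    for k,b in (dict(C=(285,300,335,348)) if n=="side" else dict(C=(172,220,208,266))).items(): print(n,k,(D[b[1]:b[3],b[0]:b[2]]>22).sum())
    g=cv2.imread("pics/%s0.png"%n)
cv2.imwrite("pics/top_b.png",I)
print("cup rows"); g=I.mean(2)
for y in range(219,242): print(y," ".join("%3d"%v for v in g[y,316:344]))
E
```

```text
side C 0
top C 0
cup rows
219 102 102 103 107 114 104  64  54  52  54  56  55  54  54  55  54  53  51  51  49  58  83  94  74  70  68  57  56
220 103 101 105 114 108  71  55  55  55  55  56  56  55  55  54  51  51  51  52  50  47  57  83 100  99  90  72  66
221 101 103 108 108  78  54  55  56  56  55  56  56  55  53  49  41  45  44  49  49  47  46  60  93 107  99  96  89
222 101 105 110  91  58  53  53  55  56  56  56  56  53  48  42  40  43  38  43  48  48  46  49  74 106 102  98  96
223 103 108 112  68  52  57  56  56  56  55  57  55  50  43  39  44  47  39  39  48  48  46  46  56  86 105  98  97
224 102 110 110  59  55  55  57  56  57  61  71  69  54  40  40  41  40  37  39  49  49  47  46  54  85 108  98  98
225 103 107  98  58  54  55  56  60  75  91 102  92  64  42  42  41  40  45  42  49  49  47  47  51  78 112  99  98
226 103 107  98  58  55  57  58  76 111 128 121  84  47  39  41  45  52  60  49  50  48  48  46  46  73 113 100  98
227 103 108  99  59  54  57  70 104 129 130 114  65  56  54  40  48  69  78  62  50  48  48  46  46  72 113 100  99
228 102 108 105  61  54  58  8
[... 893 characters left out ...]
  98
236 113 111 105 103  95  83  93  92  97 113 118 119 120 121 117 108  98  74  65  77  87  96  73  55  70  98 100  99
237 112 114 111 102  86  76  82  95  95  99 112 119 117 114 103  81  75  80  87 104  91  63  56  61  81  99 100 100
238 113 113 113 106  79  79  90  80  79  99 110 100  97  93  83  83  95 102  80  92 101  64  62  80  98 100 101  99
239 112 112 112 107  95  79  82  92  74  67  68  69  72  79  78  76  75  78  64  66  64  63  80  98 101 100 100 100
240 112 111 108 103 102  95  78  78  74  74  77  74  73  75  71  71  74  67  61  58  62  81  98 101 100  99 100  99
241 112 109 103 102 101 101  99  95  77  64  66  73  73  71  66  60  62  60  58  63  80  99 101 100 100 100 100 100
```

Two dark rods now show inside the cup, at about (330,224) and (328,232) in the top view. C is unmoved, so I go for it.

Call:
{"api": "arm_command", "payload": {
  "gripper": [85, 85, 85, 85, 85],
  "dp": [
    [-0.24, -0.94, 0],
    [-0.24, -0.94, 0],
    [-0.24, -0.94, 0],
    [-0.24, -0.94, 0],
    [-0.24, -0.94, 0]
  ],
  "twist": [0, 0, 0, 0, 0]
}}

```text
time: 65.22
tool_pos: [512.7, -146.2, 190.4]
tcp_rot: [-3.141, 0.002, -0.258]
contact_force: [-0.3, -1.1, 0.2]
grip_width: 84.5
finger_force: 0.0
```

Call:
{"api": "arm_command", "payload": {
  "gripper": [85, 85, 85, 85, 85],
  "dp": [
    [-0.24, -0.94, 0],
    [-0.24, -0.94, 0],
    [-0.24, -0.94, 0],
    [-0.24, -0.94, 0],
    [-0.24, -0.94, 0]
  ],
  "twist": [0, 0, 0, 0, 0]
}}

```text
time: 65.85
tool_pos: [513.4, -25.1, 190.4]
tcp_rot: [-3.142, 0.002, -0.258]
contact_force: [0.2, -0.0, -0.3]
grip_width: 85.2
finger_force: 0.0
```

Call:
{"api": "arm_command", "payload": {
  "gripper": [85, 85, 85, 85, 85],
  "dp": [
    [-0.24, -0.94, 0],
    [-0.24, -0.94, 0],
    [-0.24, -0.94, 0],
    [-0.24, -0.94, 0],
    [-0.24, -0.94, 0]
  ],
  "twist": [0, 0, 0, 0, 0]
}}

```text
time: 66.47
tool_pos: [514.1, 95.9, 190.4]
tcp_rot: [3.141, 0.002, -0.258]
contact_force: [-0.3, -1.0, -0.3]
grip_width: 85.1
finger_force: 0.0
```

Call:
{"api": "arm_command", "payload": {
  "gripper": [85, 85, 85, 85, 85],
  "dp": [
    [-0.24, -0.94, 0],
    [-0.24, -0.94, 0],
    [-0.24, -0.94, 0],
    [-0.24, -0.94, 0],
    [-0.24, -0.94, 0]
  ],
  "twist": [0, 0, 0, 0, 0]
}}

```text
time: 67.1
tool_pos: [514.9, 216.9, 190.3]
tcp_rot: [3.141, 0.002, -0.258]
contact_force: [0.6, -0.4, 0.2]
grip_width: 85.2
finger_force: 0.0
```

Call:
{"api": "arm_command", "payload": {
  "gripper": [85, 85, 85, 85, 85],
  "dp": [
    [-0.24, -0.94, 0],
    [-0.24, -0.94, 0],
    [-0.24, -0.94, 0],
    [-0.24, -0.94, 0],
    [-0.2, -0.9, 0]
  ],
  "twist": [0, 0, 0, 0, 0]
}}

```text
time: 67.72
tool_pos: [516.4, 336.8, 190.2]
tcp_rot: [3.14, 0.002, -0.257]
contact_force: [0.7, -0.6, 0.4]
grip_width: 84.7
finger_force: 0.0
```

Call:
{"api": "arm_command", "payload": {
  "gripper": [85, 85, 85, 85, 85],
  "dp": [
    [0, 0, 0.5],
    [0, 0, 1],
    [0, 0, 1],
    [0, 0, 1],
    [0, 0, 0]
  ],
  "twist": [0.7, 0.7, 0.65, 0, 0]
}}

```text
time: 68.35
tool_pos: [515.6, 335.1, 101.1]
tcp_rot: [3.137, 0.004, -0.437]
contact_force: [-0.7, -0.5, 0.4]
grip_width: 85.2
finger_force: 0.0
```

```bash
python3 - <<'E'
from h import *
state()
for n in("side",):
    A=cv2.GaussianBlur(cv2.imread(f"pics/{n}0.png"),(3,3),0).astype(int); B=cv2.GaussianBlur(img(n),(3,3),0).astype(int); D=np.abs(A-B).max(2); print((D[310:348,285:335]>30).sum())
E
```

```text
68.35 [515.6 335.1 101.1] [ 3.137  0.004 -0.437] F [-0.7 -0.5  0.4] w 85.2 0.0
728
```

Call:
{"api": "arm_command", "payload": {
  "gripper": [85, 85, 85, 85, 85],
  "dp": [
    [0, 0, 1],
    [0, 0, 1],
    [0, 0, 0.9],
    [0, 0, 0.6],
    [0, 0, 0.3]
  ],
  "twist": [0, 0, 0, 0, 0]
}}

```text
time: 69.03
tool_pos: [518.4, 335.3, 8.7]
tcp_rot: [-3.141, -0.0, -0.438]
contact_force: [0.1, -1.0, -0.4]
grip_width: 85.0
finger_force: 0.0
```

Call:
{"api": "arm_command", "payload": {
  "gripper": [85, 30, 30, 30, 30],
  "dp": [
    [0, 0, 0.15],
    [0, 0, 0],
    [0, 0, 0],
    [0, 0, 0],
    [0, 0, 0]
  ],
  "twist": [0, 0, 0, 0, 0]
}}

```text
time: 69.65
tool_pos: [518.6, 335.0, 5.2]
tcp_rot: [-3.141, -0.0, -0.438]
contact_force: [-0.4, -0.3, -0.6]
grip_width: 50.0
finger_force: 0.0
```

Call:
{"api": "arm_command", "payload": {
  "gripper": [30, 30, 30, 30, 30],
  "dp": [
    [0, 0, 0],
    [0, 0, 0],
    [0, 0, -0.4],
    [0, 0, -1],
    [0, 0, -1]
  ],
  "twist": [0, 0, 0, 0, 0]
}}

```text
time: 70.28
tool_pos: [518.2, 334.7, 65.7]
tcp_rot: [3.141, 0.0, -0.438]
contact_force: [-0.5, 0.5, -1.3]
grip_width: 36.0
finger_force: 29.4
```

Call:
{"api": "arm_command", "payload": {
  "gripper": [30, 30, 30, 30, 30],
  "dp": [
    [0, 0, -1],
    [0, 0, -1],
    [0, 0, -1],
    [0, 0, -1],
    [0, 0, 0]
  ],
  "twist": [-0.7, -0.7, -0.65, 0, 0]
}}

```text
time: 70.9
tool_pos: [519.4, 335.3, 167.2]
tcp_rot: [-3.139, -0.003, -0.259]
contact_force: [-0.0, 0.4, -1.3]
grip_width: 36.1
finger_force: 29.4
```

Call:
{"api": "arm_command", "payload": {
  "gripper": [30, 30, 30, 30, 30],
  "dp": [
    [0.33, 0.99, 0],
    [0.33, 0.99, 0],
    [0.33, 0.99, 0],
    [0.33, 0.99, 0],
    [0.33, 0.99, 0]
  ],
  "twist": [0, 0, 0, 0, 0]
}}

```text
time: 71.53
tool_pos: [525.8, 203.7, 163.5]
tcp_rot: [3.14, 0.002, -0.259]
contact_force: [-0.4, 0.5, -1.2]
grip_width: 36.7
finger_force: 29.4
```

Call:
{"api": "arm_command", "payload": {
  "gripper": [30, 30, 30, 30, 30],
  "dp": [
    [0.33, 0.99, 0],
    [0.33, 0.99, 0],
    [0.33, 0.99, 0],
    [0.33, 0.99, 0],
    [0.33, 0.99, 0]
  ],
  "twist": [0, 0, 0, 0, 0]
}}

```text
time: 72.15
tool_pos: [534.0, 73.7, 163.7]
tcp_rot: [3.141, 0.002, -0.259]
contact_force: [0.4, -0.1, -1.3]
grip_width: 36.5
finger_force: 29.4
```

Call:
{"api": "arm_command", "payload": {
  "gripper": [30, 30, 30, 30, 30],
  "dp": [
    [0.33, 0.99, 0],
    [0.33, 0.97, 0],
    [0, 0, 0.5],
    [0, 0, 0.4],
    [0, 0, 0]
  ],
  "twist": [0, 0, 0, 0, 0]
}}

```text
time: 72.78
tool_pos: [537.2, 23.9, 140.9]
tcp_rot: [3.141, 0.003, -0.258]
contact_force: [-0.5, 0.9, -2.3]
grip_width: 36.4
finger_force: 29.4
```

Call:
{"api": "arm_command", "payload": {
  "gripper": [30, 30, 30, 30, 30],
  "dp": [
    [0, 0, 0.15],
    [0, 0, 0.15],
    [0, 0, 0.15],
    [0, 0, 0],
    [0, 0, 0]
  ],
  "twist": [0, 0, 0, 0, 0]
}}

```text
time: 73.4
tool_pos: [538.2, 22.9, 131.8]
tcp_rot: [3.141, -0.0, -0.259]
contact_force: [-4.1, -0.3, 5.3]
grip_width: 36.2
finger_force: 29.8
```

Call:
{"api": "arm_command", "payload": {
  "gripper": [30, 30, 30, 30, 30],
  "dp": [
    [0, 0, 0.12],
    [0, 0, 0.12],
    [0, 0, 0.12],
    [0, 0, 0],
    [0, 0, 0]
  ],
  "twist": [0, 0, 0, 0, 0]
}}

```text
time: 74.03
tool_pos: [537.1, 23.0, 123.0]
tcp_rot: [3.141, 0.002, -0.259]
contact_force: [-8.6, 0.2, 10.5]
grip_width: 36.0
finger_force: 30.0
```

Contact is good, so I continue as with B.

Call:
{"api": "arm_command", "payload": {
  "gripper": [30, 30, 30, 30, 30],
  "dp": [
    [0, 0, 0.12],
    [0, 0, 0.12],
    [0, 0, 0.12],
    [0, 0, 0],
    [0, 0, 0]
  ],
  "twist": [0, 0, 0, 0, 0]
}}

```text
time: 74.65
tool_pos: [537.2, 23.0, 114.0]
tcp_rot: [3.141, 0.001, -0.259]
contact_force: [-8.5, -0.5, 9.6]
grip_width: 36.0
finger_force: 30.0
```

Call:
{"api": "arm_command", "payload": {
  "gripper": [30, 30, 30, 30, 30],
  "dp": [
    [0, 0, 0.12],
    [0, 0, 0.12],
    [0, 0, 0.12],
    [0, 0, 0],
    [0, 0, 0]
  ],
  "twist": [0, 0, 0, 0, 0]
}}

```text
time: 75.28
tool_pos: [538.0, 22.7, 105.2]
tcp_rot: [3.141, -0.0, -0.259]
contact_force: [-5.9, -1.0, 10.0]
grip_width: 36.5
finger_force: 30.0
```

Call:
{"api": "arm_command", "payload": {
  "gripper": [30, 30, 30, 30, 30],
  "dp": [
    [0, 0, 0.12],
    [0, 0, 0.08],
    [0, 0, 0],
    [0, 0, 0],
    [0, 0, 0]
  ],
  "twist": [0, 0, 0, 0, 0]
}}

```text
time: 75.9
tool_pos: [538.5, 22.6, 100.5]
tcp_rot: [3.141, -0.002, -0.259]
contact_force: [-4.5, -1.5, 9.4]
grip_width: 35.6
finger_force: 30.0
```

Call:
{"api": "arm_command", "payload": {
  "gripper": [30, 30, 30, 30, 30],
  "dp": [
    [0, 0, -0.5],
    [0, 0, -0.9],
    [0, 0, -1],
    [0, 0, -1],
    [0, 0, -0.5]
  ],
  "twist": [0, 0, 0, 0, 0]
}}

```text
time: 76.53
tool_pos: [538.9, 23.0, 198.2]
tcp_rot: [-3.141, -0.002, -0.259]
contact_force: [0.1, -0.2, -1.7]
grip_width: 35.9
finger_force: 30.0
```

Call:
{"api": "arm_command", "payload": {
  "gripper": [30, 30, 30, 30, 30],
  "dp": [
    [0.62, 0.55, 0],
    [0.63, 0.55, 0],
    [0.63, 0.55, 0],
    [0.62, 0.53, 0],
    [0, 0, 0]
  ],
  "twist": [0, 0, 0, 0, 0]
}}

```text
time: 77.15
tool_pos: [585.4, -47.8, 195.6]
tcp_rot: [3.141, 0.001, -0.261]
contact_force: [-0.1, 0.8, -2.1]
grip_width: 35.4
finger_force: 30.0
```

```bash
python3 - <<'E'
from h import *
state(); asc(310,348,150,186)
E
```

```text
77.15 [585.4 -47.8 195.6] [ 3.141e+00  1.000e-03 -2.610e-01] F [-0.1  0.8 -2.1] w 35.4 30.0
150 ###++#######+o+o.....................W
151 #+++######+++ooo.....................W
152 ++++#++++++++.o...................WW.W
153 ++++#++++++++ooW.................+WWWo
154 +++++++++++++ooW.................+oWoo
155 #++++++++++++oo..................#+o++
156 ++++++##+++++oo..................#++++
157 +++++++##++++oW..................#++++
158 +++++++.++++.....................#++++
159 ...++++..........................#++++
160 ++++++...oo......................#++++
161 ++++++ooWWWW...................#..++oo
162 ++++++oWWWWWWW..W................##oWW
163 ++++++oWWWWWWWW..W................+oWW
164 oo++++oWWWWWWW.WooW........o+#..#+oWWo
165 .WWoo+oWWWWWW..o++oWWW....WWW+#.+oWWoo
166 ....WWWWWWW...W+##+ooW....WWWo#.+WWWoo
167 .......WW.....Wo##++oW...WWWWo#.+ooooo
168 ...............W+#+++ooW.WWWo+.#+oo++o
169 ...............Wo+###+oWWWWo+#..++++++
170 ................Wo+##+oWWWo+#...++++++
171 .................Wo#++o.Wo+#..##++++++
172 .................Wo+++ooo+#....#+++++#
173 .................Wo++++.+#.....#++++##
174 ................Wo+++++.........#++##.
175 ...............Wo++oo+####.....##.##..
176 ..............Wo++oWW++++......#..#.##
177 ..............WoooW..+++............#.
178 ...............WWW...+++...#..#....##.
179 ....................o++.......#.......
180 ...................o++..............#.
181 ..................Wo+.......#.........
182 .................o++..................
183 ................o++..................#
184 ...............o++#.............#..###
185 ..............W++#..........#....#....
```

The tilt matches B's, so I use the same taps.

Call:
{"api": "arm_command", "payload": {
  "gripper": [30, 30, 30, 30, 30],
  "dp": [
    [0.5, 0, 0],
    [0.7, 0, 0.2],
    [0.58, 0, 0.28],
    [0, 0, 0],
    [0, 0, 0]
  ],
  "twist": [0, 0, 0, 0, 0]
}}

```text
time: 77.92
tool_pos: [627.2, -56.8, 184.5]
tcp_rot: [3.142, 0.001, -0.259]
contact_force: [-0.5, -0.5, -1.5]
grip_width: 35.8
finger_force: 30.0
```

Call:
{"api": "arm_command", "payload": {
  "gripper": [30, 30, 30, 30, 30],
  "dp": [
    [0, 0, 0],
    [0, 0, 0],
    [0, 0, 0],
    [-0.5, 0, 0.39],
    [-0.98, 0, 0.77]
  ],
  "twist": [0, 0, 0, 0, 0]
}}

```text
time: 78.55
tool_pos: [594.2, -48.3, 157.1]
tcp_rot: [-3.141, -0.008, -0.259]
contact_force: [20.3, -5.4, 31.7]
grip_width: 35.5
finger_force: 30.0
```

Call:
{"api": "arm_command", "payload": {
  "gripper": [30, 30, 30, 30, 30],
  "dp": [
    [0, 0, 0],
    [0.98, 0, -0.77],
    [0.5, 0, -0.39],
    [0, 0, 0],
    [0, 0, 0]
  ],
  "twist": [0, 0, 0, 0, 0]
}}

```text
time: 79.18
tool_pos: [626.8, -56.9, 183.9]
tcp_rot: [3.141, 0.002, -0.259]
contact_force: [-0.6, -0.5, -1.0]
grip_width: 35.7
finger_force: 30.0
```

Call:
{"api": "arm_command", "payload": {
  "gripper": [30, 30, 30, 30, 30],
  "dp": [
    [-0.5, 0, 0.39],
    [-0.98, 0, 0.77],
    [0.98, 0, -0.77],
    [0.5, 0, -0.39],
    [0, 0, 0]
  ],
  "twist": [0, 0, 0, 0, 0]
}}

```text
time: 79.8
tool_pos: [627.8, -57.2, 184.8]
tcp_rot: [3.142, -0.0, -0.259]
contact_force: [-0.6, -1.0, -2.4]
grip_width: 35.8
finger_force: 30.0
```

```bash
python3 - <<'E'
from h import *
state(); asc(300,325,152,180)
E
```

```text
79.8 [627.8 -57.2 184.8] [ 3.142 -0.    -0.259] F [-0.6 -1.  -2.4] w 35.8 30.0
152 #+o++++++ooo.............
153 #+oo+++++ooo.............
154 #+o++++++ooo.............
155 ++o++++++ooooo...........
156 ++oo+++++oo..............
157 ++ooooo+++++.............
158 ++oWWWWW.+++.............
159 ++oWWWW...o..............
160 ++oWWWW..................
161 ++oWWWW..................
162 ++oWWWW.....WW...........
163 ++oW.......WooW..........
164 ++o........WooW..WW......
165 WoW........WWWWWWWWW.....
166 .............WWooWW......
167 .............WooWWW......
168 ...........WWo+oWW.......
169 ...........oo+++oW.......
170 ..........Wo+++oo........
171 .........Wo++ooW.........
172 ........Wo++ooW..........
173 ........o++oW............
174 ........oooW.............
175 ........WWW..............
176 .........................
177 .........................
178 .........................
179 .........................
```

C's implant is out. I lay C on the mat.

Call:
{"api": "arm_command", "payload": {
  "gripper": [30, 30, 30, 30, 30],
  "dp": [
    [0, 0.7, 0],
    [0, 1, 0],
    [0, 1, 0],
    [0, 1, 0],
    [0, 1, 0]
  ],
  "twist": [0, 0, 0, 0, 0]
}}

```text
time: 80.58
tool_pos: [596.5, -172.4, 184.4]
tcp_rot: [3.141, 0.001, -0.26]
contact_force: [0.5, -0.9, -0.9]
grip_width: 35.7
finger_force: 30.0
```

Call:
{"api": "arm_command", "payload": {
  "gripper": [30, 30, 30, 30, 30],
  "dp": [
    [-0.8, 0.4, 0],
    [-0.8, 0.4, 0],
    [-0.8, 0.4, 0],
    [-0.8, 0.4, 0],
    [-0.8, 0.3, 0]
  ],
  "twist": [0, 0, 0, 0, 0]
}}

```text
time: 81.2
tool_pos: [487.1, -191.9, 184.5]
tcp_rot: [3.141, 0.001, -0.26]
contact_force: [-0.1, -0.4, -1.7]
grip_width: 35.7
finger_force: 30.0
```

Call:
{"api": "arm_command", "payload": {
  "gripper": [30, 30, 30, 30, 30],
  "dp": [
    [0, 0, 0.6],
    [0, 0, 1],
    [0, 0, 1],
    [0, 0, 1],
    [0, 0, 1]
  ],
  "twist": [0, 0, 0, 0, 0]
}}

```text
time: 81.82
tool_pos: [488.7, -191.1, 67.9]
tcp_rot: [-3.142, 0.001, -0.259]
contact_force: [0.4, -0.0, -1.0]
grip_width: 35.9
finger_force: 30.0
```

Call:
{"api": "arm_command", "payload": {
  "gripper": [30, 30, 30, 30, 30],
  "dp": [
    [0, 0, 0.7],
    [0, 0, 0.4],
    [0, 0, 0.2],
    [0, 0, 0.2],
    [0.05, 0, 0.15]
  ],
  "twist": [0, 0, 0, 0, 0]
}}

```text
time: 82.45
tool_pos: [490.8, -191.7, 29.5]
tcp_rot: [3.141, -0.002, -0.259]
contact_force: [-0.7, 1.5, 13.3]
grip_width: 36.0
finger_force: 30.0
```

Call:
{"api": "arm_command", "payload": {
  "gripper": [30, 30, 30, 30, 30],
  "dp": [
    [0.2, 0, 0.18],
    [0.2, 0, 0.2],
    [0.2, 0, 0.2],
    [0.15, 0, 0.15],
    [0, 0, 0]
  ],
  "twist": [0, 0, 0, 0, 0]
}}

```text
time: 83.08
tool_pos: [509.4, -196.6, 11.4]
tcp_rot: [3.141, -0.003, -0.259]
contact_force: [0.4, 0.7, 4.5]
grip_width: 36.0
finger_force: 30.0
```

Call:
{"api": "arm_command", "payload": {
  "gripper": [30, 30, 30, 30, 50],
  "dp": [
    [0.08, 0, 0.12],
    [0.08, 0, 0.1],
    [0, 0, 0.05],
    [0, 0, 0],
    [0, 0, 0]
  ],
  "twist": [0, 0, 0, 0, 0]
}}

```text
time: 83.7
tool_pos: [512.6, -197.4, 4.1]
tcp_rot: [3.141, -0.002, -0.259]
contact_force: [0.1, -0.1, 0.9]
grip_width: 41.7
finger_force: 0.0
```

Call:
{"api": "arm_command", "payload": {
  "gripper": [50, 50, 50, 50, 50],
  "dp": [
    [0, 0, 0],
    [0, 0, 0],
    [0, 0, -0.5],
    [0, 0, -1],
    [0, 0, -1]
  ],
  "twist": [0, 0, 0, 0, 0]
}}

```text
time: 84.32
tool_pos: [512.0, -197.2, 67.3]
tcp_rot: [3.141, -0.0, -0.259]
contact_force: [0.2, -0.2, -0.6]
grip_width: 49.8
finger_force: 0.0
```

Call:
{"api": "arm_command", "payload": {
  "gripper": [50, 50, 50, 50, 50],
  "dp": [
    [0, 0, -1],
    [0, 0, -1],
    [0, 0, -1],
    [0, 0, -1],
    [0, 0, -1]
  ],
  "twist": [0, 0, 0, 0, 0]
}}

```text
time: 84.95
tool_pos: [511.8, -197.0, 192.7]
tcp_rot: [3.141, -0.001, -0.259]
contact_force: [-0.4, 0.3, -0.7]
grip_width: 49.6
finger_force: 0.0
```

```bash
python3 - <<'E'
from h import *
state(); I=img("top"); J=img("side")
a=cv2.resize(I[195:260,300:480],None,fx=4.4,fy=4.4,interpolation=2)
b=cv2.resize(J[120:255,270:450],None,fx=4.4,fy=2.2,interpolation=2); b=cv2.convertScaleAbs(b,alpha=1.3)
cv2.imwrite("pics/p10.png",np.vstack([a,b]))
E
```

```text
84.95 [ 511.8 -197.   192.7] [ 3.141e+00 -1.000e-03 -2.590e-01] F [-0.4  0.3 -0.7] w 49.6 0.0
```

View pics/p10.png

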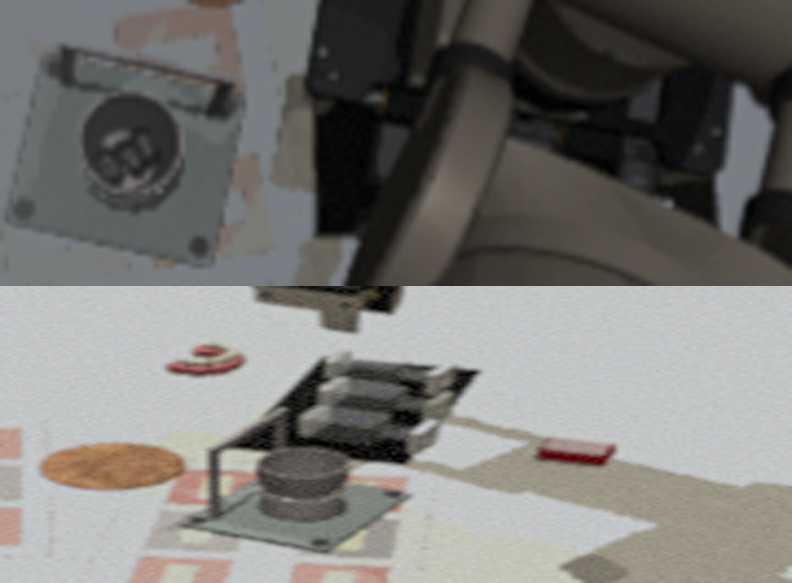

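Three rods show in the cup at about (328,230), and all three bottles lie flat on the mat. I go to lift the cup.

Call:
{"api": "arm_command", "payload": {
  "gripper": [85, 85, 85, 85, 85],
  "dp": [
    [-0.28, -0.94, 0],
    [-0.28, -0.94, 0],
    [-0.28, -0.94, 0],
    [-0.28, -0.94, 0],
    [-0.28, -0.94, 0]
  ],
  "twist": [0, 0, 0, 0, 0]
}}

```text
time: 85.68
tool_pos: [507.7, -73.7, 190.3]
tcp_rot: [3.142, 0.001, -0.259]
contact_force: [-0.2, -0.1, -0.6]
grip_width: 85.0
finger_force: 0.0
```

Call:
{"api": "arm_command", "payload": {
  "gripper": [85, 85, 85, 85, 85],
  "dp": [
    [-0.28, -0.94, 0],
    [-0.26, -0.95, 0],
    [0, 0, 0.5],
    [0, 0, 0.5],
    [0, 0, 0]
  ],
  "twist": [0, 0, 0, 0, 0]
}}

```text
time: 86.3
tool_pos: [506.3, -26.1, 164.3]
tcp_rot: [3.141, 0.003, -0.26]
contact_force: [0.3, 0.1, -0.4]
grip_width: 85.0
finger_force: 0.0
```

Call:
{"api": "arm_command", "payload": {
  "gripper": [85, 85, 85, 85, 85],
  "dp": [
    [0, 0, 0.9],
    [0, 0, 0.9],
    [0, 0, 0.9],
    [0, 0, 0.7],
    [0, 0, 0.3]
  ],
  "twist": [0, 0, 0, 0, 0]
}}

```text
time: 86.92
tool_pos: [506.9, -26.1, 72.5]
tcp_rot: [3.141, 0.001, -0.26]
contact_force: [-0.2, -0.1, 0.0]
grip_width: 85.2
finger_force: 0.0
```

Call:
{"api": "arm_command", "payload": {
  "gripper": [85, 85, 50, 50, 50],
  "dp": [
    [0, 0, 0.22],
    [0, 0, 0],
    [0, 0, 0],
    [0, 0, 0],
    [0, 0, 0]
  ],
  "twist": [0, 0, 0, 0, 0]
}}

```text
time: 87.55
tool_pos: [507.7, -24.9, 68.4]
tcp_rot: [-3.14, -0.001, -0.259]
contact_force: [1.1, 8.5, 1.5]
grip_width: 60.1
finger_force: 30.1
```

Call:
{"api": "arm_command", "payload": {
  "gripper": [50, 50, 50, 50, 50],
  "dp": [
    [0, 0, 0],
    [0, 0, 0],
    [0, 0, -0.2],
    [0, 0, -0.3],
    [0, 0, -0.5]
  ],
  "twist": [0, 0, 0, 0, 0]
}}

```text
time: 88.18
tool_pos: [506.9, -25.7, 93.3]
tcp_rot: [3.141, 0.001, -0.259]
contact_force: [-0.3, 0.2, -1.3]
grip_width: 60.0
finger_force: 30.0
```

Call:
{"api": "arm_command", "payload": {
  "gripper": [50, 50, 50, 50, 50],
  "dp": [
    [0, 0, -0.8],
    [0, 0, -0.9],
    [0, 0, -0.9],
    [0, 0, -0.9],
    [0, 0, -0.8]
  ],
  "twist": [0, 0, 0, 0, 0]
}}

```text
time: 88.8
tool_pos: [507.2, -25.7, 202.2]
tcp_rot: [3.141, -0.001, -0.259]
contact_force: [-0.2, -0.6, -1.6]
grip_width: 60.2
finger_force: 30.0
```

Call:
{"api": "arm_command", "payload": {
  "gripper": [50, 50, 50, 50, 50],
  "dp": [
    [0.6, 0.1, 0],
    [0.9, 0.15, 0],
    [0.9, 0.15, 0],
    [0.9, 0.15, 0],
    [0.9, 0.15, 0]
  ],
  "twist": [0, 0, 0, 0, 0]
}}

```text
time: 89.42
tool_pos: [604.7, -69.8, 201.2]
tcp_rot: [3.141, -0.0, -0.259]
contact_force: [-1.3, -0.2, -1.4]
grip_width: 60.0
finger_force: 30.0
```

Call:
{"api": "arm_command", "payload": {
  "gripper": [50, 50, 50, 50, 50],
  "dp": [
    [0.9, 0.15, 0],
    [0.9, 0.11, 0],
    [0.5, 0, 0],
    [0, 0, 0],
    [0, 0, 0]
  ],
  "twist": [0, 0, 0, 0, 0]
}}

```text
time: 90.05
tool_pos: [657.6, -90.2, 200.7]
tcp_rot: [3.141, 0.0, -0.259]
contact_force: [0.6, 0.3, -1.7]
grip_width: 60.0
finger_force: 30.0
```

```bash
python3 - <<'E'
from h import *
state(); p=np.array(get_obs()["tool_pos"]); print(move(np.array([659,-91,p[2]])-p))
S=img("side"); hsv=cv2.cvtColor(S,cv2.COLOR_BGR2HSV); m=((hsv[...,0]>5)&(hsv[...,0]<18)&(hsv[...,1]>110)).astype(np.uint8)
S0=cv2.imread("pics/side0.png"); hsv=cv2.cvtColor(S0,cv2.COLOR_BGR2HSV); m=((hsv[...,0]>5)&(hsv[...,0]<18)&(hsv[...,1]>110)).astype(np.uint8)
n,l,st,c=cv2.connectedComponentsWithStats(m);k=1+st[1:,4].argmax();print("coaster side",st[k],onz("side",c[k],4).round(1))
E
```

```text
90.05 [657.6 -90.2 200.7] [ 3.141  0.    -0.259] F [ 0.6  0.3 -1.7] w 60.0 30.0
[ 0.06  0.02 -0.  ]
coaster side [ 553   34   68   60 2609] [ -370.7 -1352.2     4. ]
```

Call:
{"api": "arm_command", "payload": {
  "gripper": [50, 50, 50, 50, 50],
  "dp": [
    [0.06, 0, 0.6],
    [0, 0, 0.9],
    [0, 0, 0.9],
    [0, 0, 0.9],
    [0, 0, 0.9]
  ],
  "twist": [0, 0, 0, 0, 0]
}}

```text
time: 90.72
tool_pos: [659.0, -90.4, 93.8]
tcp_rot: [3.141, 0.001, -0.259]
contact_force: [-0.5, -0.4, -1.2]
grip_width: 60.3
finger_force: 30.0
```

Call:
{"api": "arm_command", "payload": {
  "gripper": [50, 50, 50, 50, 50],
  "dp": [
    [0, 0, 0.6],
    [0, 0, 0.3],
    [0, 0, 0.2],
    [0, 0, 0.1],
    [0, 0, 0]
  ],
  "twist": [0, 0, 0, 0, 0]
}}

```text
time: 91.35
tool_pos: [659.9, -90.7, 65.9]
tcp_rot: [3.142, -0.001, -0.259]
contact_force: [-0.3, 0.6, -1.9]
grip_width: 59.9
finger_force: 30.0
```

Call:
{"api": "arm_command", "payload": {
  "gripper": [50, 50, 50, 50, 50],
  "dp": [
    [0, 0, 0.06],
    [0, 0, 0.06],
    [0, 0, 0],
    [0, 0, 0],
    [0, 0, 0]
  ],
  "twist": [0, 0, 0, 0, 0]
}}

```text
time: 91.98
tool_pos: [659.7, -90.7, 62.5]
tcp_rot: [3.142, -0.0, -0.259]
contact_force: [-0.1, 0.1, -1.8]
grip_width: 59.9
finger_force: 30.0
```

Call:
{"api": "arm_command", "payload": {
  "gripper": [50, 50, 50, 50, 50],
  "dp": [
    [0, 0, 0.05],
    [0, 0, 0.05],
    [0, 0, 0],
    [0, 0, 0],
    [0, 0, 0]
  ],
  "twist": [0, 0, 0, 0, 0]
}}

```text
time: 92.6
tool_pos: [659.9, -90.7, 60.7]
tcp_rot: [3.142, -0.001, -0.259]
contact_force: [-2.8, 0.8, 5.7]
grip_width: 59.9
finger_force: 30.0
```

Call:
{"api": "arm_command", "payload": {
  "gripper": [50, 50, 50, 50, 50],
  "dp": [
    [0, 0, 0.04],
    [0, 0, 0.04],
    [0, 0, 0],
    [0, 0, 0],
    [0, 0, 0]
  ],
  "twist": [0, 0, 0, 0, 0]
}}

```text
time: 93.22
tool_pos: [660.3, -90.8, 60.7]
tcp_rot: [3.141, -0.003, -0.259]
contact_force: [-5.3, 0.7, 15.4]
grip_width: 60.0
finger_force: 30.0
```

Contact at TCP z ≈ 61. I ease the load, release and retreat.

Call:
{"api": "arm_command", "payload": {
  "gripper": [50, 50, 50, 70, 85],
  "dp": [
    [0, 0, -0.08],
    [0, 0, 0],
    [0, 0, 0],
    [0, 0, 0],
    [0, 0, 0]
  ],
  "twist": [0, 0, 0, 0, 0]
}}

```text
time: 93.85
tool_pos: [659.6, -90.7, 59.4]
tcp_rot: [3.141, 0.0, -0.259]
contact_force: [0.5, -0.2, 0.2]
grip_width: 75.4
finger_force: 0.0
```

Call:
{"api": "arm_command", "payload": {
  "gripper": [85, 85, 85, 85, 85],
  "dp": [
    [0, 0, 0],
    [0, 0, 0],
    [0, 0, -0.5],
    [0, 0, -1],
    [0, 0, -1]
  ],
  "twist": [0, 0, 0, 0, 0]
}}

```text
time: 94.48
tool_pos: [659.9, -90.7, 124.0]
tcp_rot: [3.142, -0.001, -0.259]
contact_force: [0.9, -0.6, -0.7]
grip_width: 84.8
finger_force: 0.0
```

Call:
{"api": "arm_command", "payload": {
  "gripper": [85, 85, 85, 85, 85],
  "dp": [
    [0, 0, -1],
    [0, 0, -1],
    [0, 0, -1],
    [0, -1, 0],
    [0, -1, 0]
  ],
  "twist": [0, 0, 0, 0, 0]
}}

```text
time: 95.1
tool_pos: [672.8, -41.7, 198.6]
tcp_rot: [-3.141, -0.001, -0.26]
contact_force: [-1.1, -0.4, 0.3]
grip_width: 85.1
finger_force: 0.0
```

Call:
{"api": "arm_command", "payload": {
  "gripper": [85, 85, 85, 85, 85],
  "dp": [
    [0, -1, 0],
    [0, -1, 0],
    [0, -1, 0],
    [0, -1, 0],
    [0, -0.5, 0]
  ],
  "twist": [0, 0, 0, 0, 0]
}}

```text
time: 95.72
tool_pos: [701.6, 68.5, 197.2]
tcp_rot: [3.142, 0.0, -0.257]
contact_force: [-0.3, -0.3, 0.0]
grip_width: 85.1
finger_force: 0.0
```

```bash
python3 - <<'E'
from h import *
state(); I=img("top"); J=img("side")
a=cv2.resize(I[150:260,300:480],None,fx=4.4,fy=3,interpolation=2); a=cv2.convertScaleAbs(a,alpha=1.4)
b=cv2.resize(J[120:230,260:440],None,fx=4.4,fy=2.4,interpolation=2); b=cv2.convertScaleAbs(b,alpha=1.3)
cv2.imwrite("pics/p11.png",np.vstack([a,b]))
E
```

```text
95.72 [701.6  68.5 197.2] [ 3.142  0.    -0.257] F [-0.3 -0.3  0. ] w 85.1 0.0
```

View pics/p11.png

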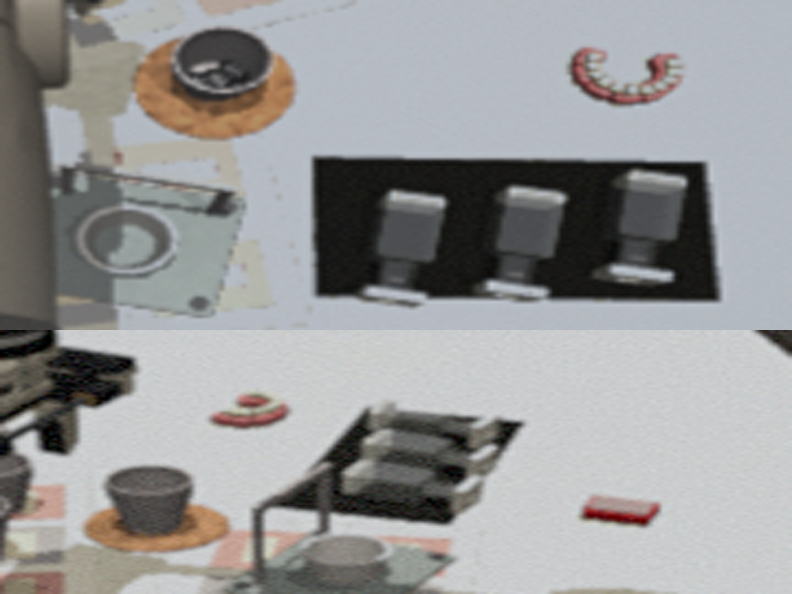

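The cup stands upright on the coaster with its foot centred. The implants lie inside it, and the three bottles lie on the mat. I hand the job in.

```bash
python3 -c "
from plant import *
print(close_job())"
```

```text
the job is handed in; nothing more can be done
None
```

The job is handed in with no verdict returned: the last picture shows the three implants in the cup, the cup upright on the coaster and the three emptied bottles flat on the mat, at about 96 s of the 210 s allowed.

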